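Return four filed workpieces to their matching wooden holders

ROBOT

A 7-joint arm with a two-finger parallel gripper is mounted at the origin on the work surface. World frame = base frame: x ahead of the robot, y to its left, z up, the work surface at z = 0. Lengths are in m, angles in rad, forces in N, time in s.
With the tool pointing down it reaches from about 0.425 to 0.875 m from the base axis. Payload 9.9 kg.
Tool frame: the origin (TCP) lies at the very end of the fingers, on their centre line; the grasp point (between the pads) lies 19 mm behind it; z points along the fingers, x is the direction in which the jaws open and shut, and the axes are right-handed (so a half turn about z gives the same grasp; the last joint's range is limited). The gripper opens to 85 mm and grips with 20 to 120 N. Pads are 22 mm wide; open, the fingers measure 114 mm over their backs; the gripper's body (76 mm by 85 mm) begins 54 mm behind the grasp point. The pads swing forward as they close: fully open they stand 13 mm farther back than shut.
Start: joints at [-1.215, 0.576, 0.025, 1.437, -0.015, 1.129, -0.057], TCP at [0.287, 0.611, 0.231] pointing down, gripper open.
Joint ranges: [-2.76, 2.76], [-0.34, 2.15], [-1.52, 1.57], [0.19, 2.46], [-1.09, 4.23], [0.17, 1.99], [-2.82, 2.82]. Speed limits (rad/s): [2.22, 2.22, 3.01, 3.01, 3.14, 3.14, 3.14].

INTERFACE

Orientations are given as a unit quaternion [w, x, y, z].
In Python, from cell import robot gives the robot as it stands.
- The arm moves only by the tool jog_arm, never from a script. Its argument "series" is a list of rows, each an object of numbers: "tx", "ty", "tz": the shift along the tool's x, y, z in m; "rx", "ry", "rz": the turn, a rotation vector about the tool's x, y, z in degrees; "fingers": the finger opening in m, from 0 to 0.0854. A call has 1 to 8 rows; each row is the pose to reach, as a shift and turn from the pose commanded when the call began, along the tool's axes at that moment; what a row does not reach only later rows make up. A row lasts 1/8 s, in which the tool goes at most 62.5 mm and 10.7 degrees, less where a joint would pass 70% of its speed; a pose out of reach is approached as far as the arm can. A call with a gripper value outside its range is refused whole. The fingers move at their own pace and stop on an object; "newtons" is the grip in N (left out, the last holds). Time passes only in rows, so rows that repeat a pose let the fingers close. It gives the time, the measured TCP pose, the force and the opening at its end, in the units of the state.
- robot.state(): the state, without advancing time (a new reading comes with each control period).
- robot.camera(name): name is "side" or "top" or "wrist"; returns a dict with "pixels" (400x640x3 uint8, blue, green, red), "range_z" (400x640 float32, m along the optical axis (not along the pixel's ray), 0 where there is no reading), "mtx" (3x3 intrinsics, pixels), "k1" (the pictures are not rectified: a ray, as slopes to the right and down, at radius r is drawn at 1 + k1 r^2 times it, then the intrinsics apply), "R" (3x3) and "t" (3): a world point X has camera coordinates R X + t. Camera axes: x right, y down, z forward; pixel columns grow to the right and rows downward; lengths in m; the calibration is good to about 2 mm. A picture is of the moment at which its call begins.
- robot.finish_job(): hands the job in, once; it reports no verdict.
Trained networks look in a picture, given as the dict that the camera call returned (one of the last four; its "shot" number tells which), for a name from the list of things; names that differ only in an ending like _2 or _b are one class to them, and where a whole thing is asked for, a point or a joint stands for the part that bears it (a point fixed in the world has none). Each returns a list of dicts, best first, with "score" (0 to 1); they miss things now and then, are a little off and sometimes report something else, mostly with a low value. They report only what shows in the picture. A call takes as long as a camera call. They do not tell look-alikes from the thing itself.
- robot.cut_out(name, picture): "region" (400x640 bool, what is visible of it) and "rect" ([left, top, width, height] in pixels, round what is visible of it).
The state is a dict: "clock": time; "joints": joint angles; "joint_velocities": joint speeds; "joint_efforts": joint torques, N m; "tool_pos": TCP position; "eef_rot": TCP orientation; "force": force on the tool from outside, world axes, zero at the start; "ft_torque": the same for the moment, N m; "width": opening from 0.0 (shut) to 1.0 (fully open).
Only numpy, scipy, OpenCV 4.12 (cv2) and the standard library are available. Lean on these libraries where they do the work, as an engineer would, in place of code of your own. Each camera call takes 0.05 s, during which the arm holds its last target.

TASK

Put each of the four bare metal workpieces on the bench into the wooden holder made for its shape: lift the round rod out of its open cradle and lay it in the empty V rest between the two end boards, set the square block squarely inside the square nest, the rectangular bar lengthwise inside the long flat slot nest, and the collar flat over the post. Each must end up fully seated, in the same way up as it started, and let go. Leave the file, the caliper and the cup, further out on the bench, where they are.

Things in the scene. Friction and masses are not known exactly. Their poses are not given: they have to be found in the camera images.
- rod: Round aluminium rod, 28 mm diameter, 90 mm long, up to 0.21 kg; origin mid-length on its axis, which is x (turned about x by any amount). At the start it lies, axis 27.8 mm above the bench, in a fixed open cradle without end boards: base 100 x 56 x 6 mm, two V saddles 12 mm thick, 32 mm either side of the middle, tops 26 mm high; the 52 mm between them are free for fingers.
- block: Square aluminium block, 40 x 40 mm and 34 mm high, 0.10 to 0.21 kg, standing on the bench. Origin at the centre of its underside, x and y square to its sides, z up.
- bar: Rectangular aluminium bar, 90 mm long (its x), 24 mm wide (y), 30 mm high (z up), 0.12 to 0.25 kg, standing on the bench. Origin at the centre of its underside.
- collar: Aluminium collar (thick ring), outer diameter 52 mm, bore 30 mm, 30 mm high, 0.08 to 0.17 kg, standing flat on the bench. Origin at the centre of its underside, z up along the bore.
- rod_rest: V rest for the rod, empty, fixed. Base 126 (x) x 56 x 6 mm, two dark V saddles 12 mm thick, 36 mm either side of the middle, 45 degree faces, tops 26 mm high, 60 mm free between them; an upright board 8 mm thick, 40 mm high at each end, 110 mm clear between. Origin: centre of underside; the rod lies along x, either way round, its axis 27.8 mm above the origin when seated.
- square_nest: Square nest for the block, fixed. Base 80 x 80 x 6 mm with dark L-shaped strips at the corners, tops 16 mm above the bench, around a square pocket of 54 x 54 mm; each side is open over its middle 30 mm. Origin: centre of underside, x and y along the pocket's sides; the seated block's underside is 6 mm above the origin.
- slot_nest: Slot nest, the bar's holder; fixed. Base 122 (x) x 56 (y) x 6 mm, with dark strips 10 mm high (tops 16 mm above the bench) around a pocket of 106 (x) x 40 (y) mm, the long sides open over the middle 52 mm. Flat floor. Origin at the centre of its underside; the bar goes along x, either way round; its seated underside is 6 mm above the origin.
- post_nest: Post nest, the collar's holder; fixed. Round wooden base 82 mm in diameter and 8 mm thick with one upright dark post of 13 mm diameter in the centre, rising 22 mm above the base (top 30 mm above the bench). Origin at the centre of its underside; the seated collar's underside is 8 mm above the origin.
There are look-alikes about, which are no part of the job. Leave any blue or pink look-alike of the bar alone.

How it is judged:
At the end, for the whole second after the job is handed in: Each thing in its own holder: height within 3 mm of seated; rod within 12 mm along and 5 mm across, block 9 mm, bar and collar 10 mm in holder x and y; rod, block, bar within 0.2 rad of square; block, bar, collar upright within 0.08 rad; all at rest (0.02 m/s, 0.3 rad/s) (z of rod in the frame of rod_rest between 0.0248 and 0.0308 m and x of rod in the frame of rod_rest between -0.012 and 0.012 m and y of rod in the frame of rod_rest between -0.005 and 0.005 m and linear speed of each of rod, block, bar, collar below 0.02 m/s and angular speed of each of rod, block, bar, collar below 0.3 rad/s and angle between the x axis of rod and the x axis of rod_rest, either way round below 0.2 rad and z of block in the frame of square_nest between 0.003 and 0.009 m and x of block in the frame of square_nest between -0.009 and 0.009 m and y of block in the frame of square_nest between -0.009 and 0.009 m and angle between each of block, bar, collar's own z axis and vertical below 0.08 rad and (angle between the x axis of block and the x axis of square_nest, either way round below 0.2 rad or angle between the x axis of block and the y axis of square_nest, either way round below 0.2 rad) and z of bar in the frame of slot_nest between 0.003 and 0.009 m and x of bar in the frame of slot_nest between -0.01 and 0.01 m and y of bar in the frame of slot_nest between -0.01 and 0.01 m and angle between the x axis of bar and the x axis of slot_nest, either way round below 0.2 rad and z of collar in the frame of post_nest between 0.005 and 0.011 m and x of collar in the frame of post_nest between -0.01 and 0.01 m and y of collar in the frame of post_nest between -0.01 and 0.01 m); the robot touches nothing.
It fails at once if the file has been shifted by more than 30 mm (distance of file from where it was at the start of the episode above 0.03 m).
It fails at once if the caliper has been shifted by more than 30 mm (distance of caliper from where it was at the start of the episode above 0.03 m).
It fails at once if the cup has been shifted by more than 30 mm (distance of cup from where it was at the start of the episode above 0.03 m).
It also fails if it takes over 120 s, if anything falls off the work surface, if the arm or the gripper's body presses on something with over 40 N, if the wrist force passes 120 N, or if a joint passes its speed limit or range.

## Working session

There is one attempt and no reset: what is moved stays moved. The work goes in short steps, Python scripts to look and compute and a tool call to move; the robot and the scene stay as the last step left them, time stands still between calls to the robot, and variables do not carry over. Pictures are saved under pics/ and viewed, and the job is handed in when it is done.

Besides the shell and the picture viewer there is one more tool, called as a command line: name --argument value ..., lists and objects as JSON in quotes. jog_arm: Moves the arm, as the interface text tells. Its arguments: {"type":"object","properties":{"series":{"type":"array"},"newtons":{"type":"number"}},"required":["series"]}

```bash
mkdir -p pics; ls
cat > h.py <<'E'
import numpy as np, cv2, json, pickle
from cell import robot
def save(p,name): cv2.imwrite('pics/'+name+'.png',p['pixels'])
def pts(p,region=None):
    z=p['range_z']; m=z>0
    if region is not None: m&=region
    v,u=np.nonzero(m); K=np.array(p['mtx'])
    k=p['k1']; xd=(u-K[0,2])/K[0,0]; yd=(v-K[1,2])/K[1,1]
    x,y=xd.copy(),yd.copy()
    for _ in range(10):
        f=1+k*(x*x+y*y); x=xd/f; y=yd/f
    zz=z[v,u]; C=np.stack([x*zz,y*zz,zz],1)
    return (C-np.array(p['t']))@np.array(p['R']), u,v
def proj(p,X):
    C=np.atleast_2d(X)@np.array(p['R']).T+np.array(p['t']); s=C[:,:2]/C[:,2:]
    s=s*(1+p['k1']*(s**2).sum(1,keepdims=True)); K=np.array(p['mtx'])
    return s*[K[0,0],K[1,1]]+[K[0,2],K[1,2]]
E
python3 - <<'E'
from h import *
print(robot.state())
for n in ['top','side']:
    p=robot.camera(n); save(p,n+'0'); pickle.dump(p,open(n+'0.pkl','wb'))
    for o in ['rod','block','bar','collar','rod_rest','square_nest','slot_nest','post_nest','file','caliper','cup']:
        for d in robot.cut_out(o,p):
            X,u,v=pts(p,d['region']); 
            print(n,o,round(d['score'],2),d['rect'],np.median(X,0).round(3) if len(X) else None)
print(robot.state()['clock'])
E
```

```text
pics
{'clock': 0.0, 'joints': array([-1.21480898,  0.57650643,  0.02482419,  1.43793976, -0.01498229,
        1.12903807, -0.05652523]), 'joint_velocities': array([-0.00042858,  0.00171264,  0.00047448, -0.00166918, -0.00172866,
       -0.00147826,  0.00093632]), 'joint_efforts': array([-6.28075868e-04, -7.65759158e+01,  2.25090869e+00, -2.85965502e+01,
        1.55322324e-02,  1.29502980e-02, -5.59248826e-05]), 'tool_pos': array([0.28716489, 0.61033534, 0.2304483 ]), 'eef_rot': array([ 4.96484073e-04,  8.44309307e-01,  5.35855451e-01, -6.94429173e-04]), 'force': array([-0.25331432, -0.71047918,  0.3078601 ]), 'ft_torque': array([-0.01359613,  0.01245492,  0.01265849]), 'width': 1.002563852747421}
top rod 0.95 [363.5, 123.6, 29.1, 38.9] [ 0.635 -0.123  0.039]
top block 0.63 [472.3, 184.0, 23.5, 17.0] [ 0.523 -0.376  0.033]
top bar 0.88 [275.8, 185.9, 24.8, 35.9] [0.483 0.099 0.03 ]
top bar 0.86 [289.6, 242.9, 35.6, 32.0] [0.344 0.045 0.029]
top bar 0.83 [308.8, 152.5, 35.9, 25.8] [0.582 0.006 0.03 ]
top bar 0.75 [225.8, 161.6, 36.3, 31.5] [0.54  0.209 0.03 ]
top collar 0.8 [269.3, 127.8, 20.1, 27.0] [0.645 0.128 0.029]
top collar 0.51 [199.8, 218.3, 20.9, 47.6] [0.386 0.294 0.007]
top rod_rest 0.82 [423.7, 218.7, 38.2, 51.7] [ 0.391 -0.283  0.007]
top square_nest 0.89 [155.6, 165.4, 32.4, 29.2] [0.538 0.398 0.007]
top slot_nest 0.81 [198.3, 218.6, 23.9, 48.7] [0.385 0.294 0.007]
top post_nest 0.84 [355.8, 197.7, 30.3, 30.4] [ 0.467 -0.112  0.008]Traceback (most recent call last):
  File "<stdin>", line 6, in <module>
ValueError: it knows: bar, block, collar, post_nest, rod, rod_rest, slot_nest, square_nest
```

Run:
```python
from h import *
p=robot.camera('side'); save(p,'side0'); pickle.dump(p,open('side0.pkl','wb'))
for o in ['rod','block','bar','collar','rod_rest','square_nest','slot_nest','post_nest']:
    for d in robot.cut_out(o,p):
            X,u,v=pts(p,d['region']); 
            print(o,round(d['score'],2),d['rect'],np.median(X,0).round(3) if len(X) else None)
p=pickle.load(open('top0.pkl','rb'))
print(p['mtx'],p['R'],p['t'])
im=p['pixels'][100:290,130:530]
cv2.imwrite('pics/top0c.png',cv2.resize(im,None,fx=2,fy=2,interpolation=cv2.INTER_CUBIC))
```

```text
rod 0.65 [374.2, 215.3, 38.4, 9.7] [ 0.63  -0.129  0.038]
block 0.93 [418.0, 313.1, 27.2, 32.2] [ 0.516 -0.383  0.033]
block 0.55 [207.3, 147.0, 47.2, 25.8] [0.384 0.293 0.006]
bar 0.8 [283.1, 144.7, 14.4, 26.2] [0.531 0.199 0.028]
bar 0.8 [238.1, 215.3, 37.2, 22.0] [0.338 0.043 0.028]
bar 0.74 [329.8, 184.0, 39.3, 26.3] [0.577 0.    0.026]
bar 0.58 [277.5, 183.2, 35.6, 17.4] [0.476 0.095 0.026]
collar 0.87 [330.6, 150.8, 20.5, 20.2] [0.638 0.118 0.023]
collar 0.28 [374.5, 213.3, 38.4, 14.6] [ 0.63  -0.128  0.038]
rod_rest 0.94 [323.2, 290.6, 54.1, 68.3] [ 0.394 -0.283  0.008]
square_nest 0.88 [241.4, 113.0, 36.3, 25.2] [0.531 0.397 0.006]
slot_nest 0.89 [208.0, 149.2, 45.3, 27.2] [0.382 0.293 0.006]
post_nest 0.74 [321.8, 238.2, 32.5, 28.8] [ 0.463 -0.116  0.008]
[[383.67735209   0.         320.68710451]
 [  0.         383.67735209 199.7192368 ]
 [  0.           0.           1.        ]] [[ 0.02386247 -0.99968796 -0.00738615]
 [-0.99671721 -0.02321851 -0.07756092]
 [ 0.07736522  0.0092127  -0.99696025]] [0.00573209 0.49405647 0.93773413]
```

View pics/top0.png

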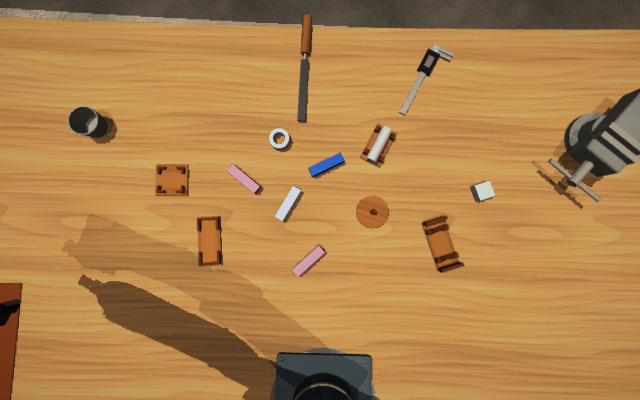

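View pics/top0c.png

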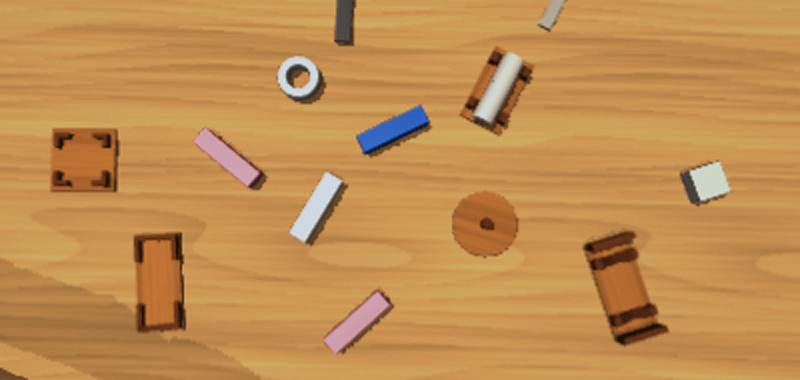

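View pics/side0.png

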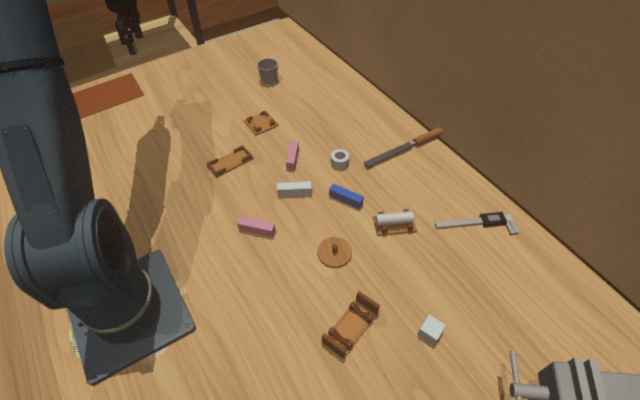

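```bash
cat >> h.py <<'E'
def fit(X,lo,hi,verbose=True):
    """min-area rect of points within heights"""
    m=(X[:,2]>lo)&(X[:,2]<hi); Y=X[m]
    Y=Y[np.linalg.norm(Y[:,:2]-np.median(Y[:,:2],0),axis=1)<0.09]
    r=cv2.minAreaRect((Y[:,:2]*1000).astype(np.float32))
    (cx,cy),(w,h),a=r
    if w<h: w,h,a=h,w,a+90
    return np.array([cx,cy])/1000,w,h,(a+90)%180-90,Y[:,2].mean(),len(Y)
E
python3 - <<'E'
from h import *
B=dict(rod=(.635,-.123,.034,.05),block=(.52,-.38,.028,.04),bar=(.48,.099,.024,.036),collar=(.645,.125,.025,.036),rod_rest=(.391,-.283,.003,.05),square_nest=(.535,.398,.003,.02),slot_nest=(.385,.294,.003,.02),post_nest=(.467,-.112,.004,.014))
for n in ['top','side']:
    p=pickle.load(open(n+'0.pkl','rb')); X,u,v=pts(p)
    for k,(x,y,lo,hi) in B.items():
        m=np.linalg.norm(X[:,:2]-[x,y],axis=1)<0.085
        try: r=fit(X[m],lo,hi); print(n,k,r[0].round(4),*np.round(r[1:],3))
        except Exception as e: print(n,k,e)
p=robot.camera('wrist'); save(p,'w0'); print(p['R'],p['t'],p['mtx'],-np.array(p['R']).T@p['t'])
E
```

```text
top rod [ 0.6356 -0.1229] 90.018 25.142 -26.254 0.04 355.0
top block [ 0.5259 -0.3823] 41.086 39.176 -70.0 0.034 271.0
top bar [0.5009 0.1301] 94.194 89.508 60.033 0.03 362.0
top collar [0.6454 0.1263] 50.272 48.124 3.288 0.03 228.0
top rod_rest [ 0.3905 -0.2888] 161.506 146.607 -13.378 0.014 1341.0
top square_nest [0.5417 0.4   ] 157.502 156.383 82.977 0.007 1118.0
top slot_nest [0.3862 0.2968] 158.263 152.334 -88.696 0.008 1189.0
top post_nest [ 0.4722 -0.1173] 152.585 135.628 -7.712 0.008 830.0
side rod [ 0.6324 -0.1241] 90.095 25.412 -26.664 0.04 294.0
side block [ 0.522  -0.3821] 41.928 39.663 20.275 0.033 380.0
side bar [0.498  0.1285] 97.859 89.058 58.769 0.029 280.0
side collar [0.641  0.1237] 49.288 48.871 60.882 0.029 150.0
side rod_rest [ 0.3896 -0.2831] 161.01 139.498 -50.377 0.015 1775.0
side square_nest [0.5392 0.4066] 161.271 127.896 -15.26 0.008 490.0
side slot_nest [0.3926 0.2876] 145.865 142.514 -88.089 0.008 674.0
side post_nest [ 0.4703 -0.1248] 152.299 113.495 -17.536 0.008 801.0
[[ 4.25386506e-01  9.05011385e-01  8.44839943e-04]
 [ 8.54945140e-01 -4.02159487e-01  3.27622580e-01]
 [ 2.96841925e-01 -1.38643933e-01 -9.44808304e-01]] [-0.67630569 -0.04303957  0.37992691] [[310.79625628   0.         312.96665647]
 [  0.         310.79625628 195.00484009]
 [  0.           0.           1.        ]] [0.21170955 0.64743014 0.37363021]
```

View pics/w0.png

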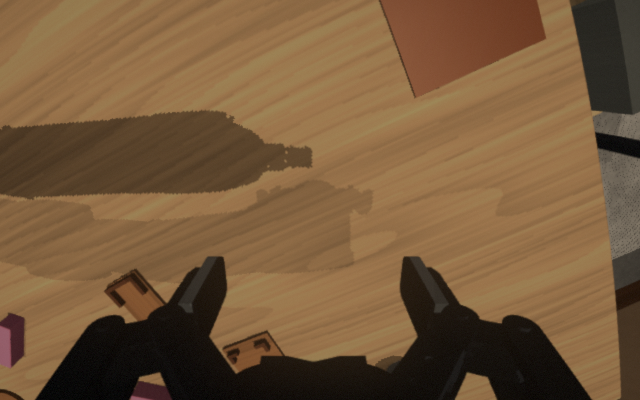

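```bash
cat >> h.py <<'E'
from scipy.spatial.transform import Rotation as Ro
def tool():
    s=robot.state(); w,x,y,z=s['eef_rot']; R=Ro.from_quat([x,y,z,w]).as_matrix()
    return s,np.array(s['tool_pos']),R
def plan(xyz,yaw=None):
    """yaw deg of tool x in world, tool down"""
    s,p,R=tool(); y0=np.degrees(np.arctan2(R[1,0],R[0,0]))
    if yaw is None: yaw=y0
    c,sn=np.cos(np.radians(yaw)),np.sin(np.radians(yaw))
    T=np.array([[c,sn,0],[sn,-c,0],[0,0,-1]])
    d=R.T@(np.array(xyz)-p); rv=np.degrees(Ro.from_matrix(R.T@T).as_rotvec())
    print('clock',round(s['clock'],2),'pos',p.round(4),'yaw',y0.round(2),'w',round(s['width'],3),'F',np.round(s['force'],1),'j7',round(s['joints'][6],2))
    print('  t(mm)',(d*1000).round(1),'r',rv.round(2),'az',np.degrees(np.arctan2(xyz[1],xyz[0])).round(1))
    return d,rv
E
python3 -c "
from h import *
plan([.44,.26,.25],30)"
```

```text
clock 0.95 pos [0.2874 0.6108 0.2313] yaw 64.8 w 0.998 F [-0.3  0.   0.6] j7 -0.06
  t(mm) [-252.4  287.5  -18.7] r [-0.  -0.  34.8] az 30.6
```

jog_arm --series '[{"tx": -0.252, "ty": 0.287, "tz": -0.019, "rz": 34.8}, {"tx": -0.252, "ty": 0.287, "tz": -0.019, "rz": 34.8}, {"tx": -0.252, "ty": 0.287, "tz": -0.019, "rz": 34.8}, {"tx": -0.252, "ty": 0.287, "tz": -0.019, "rz": 34.8}, {"tx": -0.252, "ty": 0.287, "tz": -0.019, "rz": 34.8}, {"tx": -0.252, "ty": 0.287, "tz": -0.019, "rz": 34.8}, {"tx": -0.252, "ty": 0.287, "tz": -0.019, "rz": 34.8}, {"tx": -0.252, "ty": 0.287, "tz": -0.019, "rz": 34.8}]'

```text
schema error: expected keys tx, ty, tz, rx, ry, rz, fingers
```

```bash
cat > look.py <<'E'
import sys
from h import *
cam,tag=sys.argv[1],sys.argv[2]
p=robot.camera(cam); save(p,tag); pickle.dump(p,open(tag+'.pkl','wb'))
plan([.5,0,.25])
X,u,v=pts(p)
H=dict(rod=(.034,.06),block=(.028,.045),bar=(.024,.036),collar=(.024,.036),rod_rest=(-.01,.06),square_nest=(-.01,.03),slot_nest=(-.01,.03),post_nest=(-.01,.02))
for o in sys.argv[3:]:
    for d in robot.cut_out(o,p):
        if d['score']<.4: continue
        g=cv2.erode(d['region'].astype(np.uint8),np.ones((2,2)))>0
        X,u,v=pts(p,g); c=p['pixels'][g].mean(0).astype(int)
        try: r=fit(X,*H[o]); print(o,round(d['score'],2),d['rect'],'c',r[0].round(4),*np.round(r[1:],3),c)
        except Exception as e: print(o,'err')
E
python3 look.py wrist w1 block bar collar square_nest slot_nest
```

```text
clock 1.0 pos [0.2874 0.6108 0.2313] yaw 64.8 w 0.999 F [-0.2  0.4 -0.7] j7 -0.06
  t(mm) [-462.1  452.4  -18.7] r [-0.  0. -0.] az 0.0
bar 0.92 [129.5, 382.0, 43.6, 18.0] c [0.5195 0.205 ] 47.78 9.677 60.853 0.027 112.0 [40 36 69]
bar 0.77 [0.0, 310.6, 25.4, 56.1] c [0.3432 0.0477] 91.072 21.436 -46.539 0.029 531.0 [62 56 97]
square_nest 0.9 [219.6, 329.5, 63.7, 41.8] c [0.5217 0.3978] 81.369 54.23 -89.67 0.007 1301.0 [ 38  65 100]
slot_nest 0.82 [105.8, 269.0, 57.7, 51.3] c [0.3609 0.2884] 72.557 70.459 6.983 0.008 1627.0 [36 63 98]
```

View pics/w1.png

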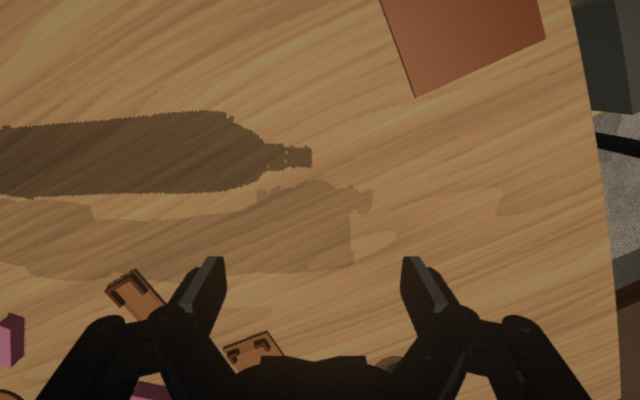

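```bash
python3 -c "
from h import *
plan([.5,.14,.27],5)"
```

```text
clock 1.25 pos [0.2874 0.6108 0.2313] yaw 64.8 w 0.999 F [ 0.8 -0.5 -0.5] j7 -0.06
  t(mm) [-335.5  392.8  -38.7] r [ 0.   0.  59.8] az 15.6
```

jog_arm --series '[{"tx": -0.335, "ty": 0.393, "tz": -0.039, "rx": 0, "ry": 0, "rz": 59.8, "fingers": 0.0854}, {"tx": -0.335, "ty": 0.393, "tz": -0.039, "rx": 0, "ry": 0, "rz": 59.8, "fingers": 0.0854}, {"tx": -0.335, "ty": 0.393, "tz": -0.039, "rx": 0, "ry": 0, "rz": 59.8, "fingers": 0.0854}, {"tx": -0.335, "ty": 0.393, "tz": -0.039, "rx": 0, "ry": 0, "rz": 59.8, "fingers": 0.0854}, {"tx": -0.335, "ty": 0.393, "tz": -0.039, "rx": 0, "ry": 0, "rz": 59.8, "fingers": 0.0854}, {"tx": -0.335, "ty": 0.393, "tz": -0.039, "rx": 0, "ry": 0, "rz": 59.8, "fingers": 0.0854}, {"tx": -0.335, "ty": 0.393, "tz": -0.039, "rx": 0, "ry": 0, "rz": 59.8, "fingers": 0.0854}, {"tx": -0.335, "ty": 0.393, "tz": -0.039, "rx": 0, "ry": 0, "rz": 59.8, "fingers": 0.0854}]'

```text
clock: 2.25
tool_pos: [0.4936, 0.1549, 0.2695]
eef_rot: [-0.0, 0.999, 0.044, 0.0]
force: [0.8, -0.1, -0.3]
width: 1.002
```

jog_arm --series '[{"tx": 0, "ty": 0, "tz": 0, "rx": 0, "ry": 0, "rz": 0, "fingers": 0.0854}]'

```text
clock: 2.38
tool_pos: [0.495, 0.151, 0.2699]
eef_rot: [0.001, 0.999, 0.039, 0.001]
force: [-0.2, 0.6, -0.2]
width: 0.999
```

```bash
python3 look.py wrist w2 bar collar square_nest slot_nest;python3 -c "
from h import *
plan([.5,.14,.27],5)"
```

```text
clock 2.42 pos [0.4939 0.1542 0.2694] yaw 4.71 w 1.0 F [-0.2  1.3  0.6] j7 -0.15
  t(mm) [ -6.6 154.2  19.4] r [ 0.   -0.06 -0.  ] az 0.0
bar 0.96 [322.2, 79.0, 65.0, 66.7] c [0.5408 0.2117] 89.809 24.259 51.864 0.03 1525.0 [119 112 156]
bar 0.94 [346.6, 228.4, 35.1, 60.8] c [0.5816 0.0069] 90.887 23.101 -63.947 0.029 863.0 [117  65  50]
bar 0.76 [266.3, 164.9, 65.3, 55.8] c [0.4813 0.0988] 87.878 24.263 -30.232 0.03 1145.0 [ 93 102 111]
bar 0.57 [166.2, 192.4, 61.2, 57.6] c [0.3426 0.0452] 87.459 24.316 -46.833 0.029 1034.0 [ 59  56 101]
collar 0.55 [400.8, 165.0, 45.2, 40.2] c [0.6443 0.1263] 50.062 46.715 -38.89 0.029 772.0 [112 123 127]
slot_nest 0.97 [175.5, 7.3, 104.5, 53.1] c [0.3856 0.2945] 120.972 57.372 4.479 0.008 5165.0 [ 46  79 121]
clock 2.62 pos [0.4925 0.1581 0.2688] yaw 5.14 w 1.0 F [-0.5  1.   0.4] j7 -0.15
  t(mm) [ 5.9 18.7 -1.3] r [-0.03  0.03  0.14] az 15.6
```

View pics/w2.png

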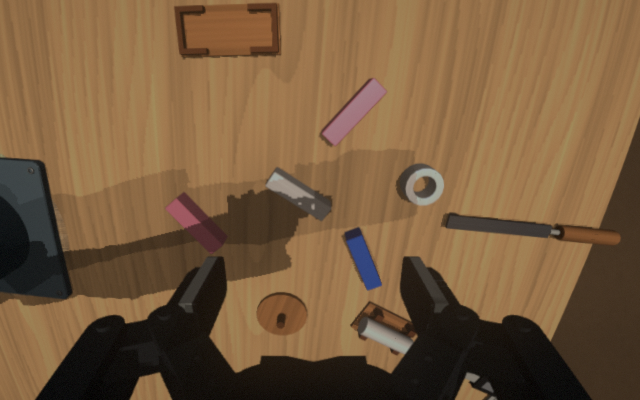

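Run:
```python
from h import *
p=pickle.load(open('w2.pkl','rb')); cv2.imwrite('pics/w2c.png',cv2.resize(p['pixels'][140:300,150:470],None,fx=2.5,fy=2.5,interpolation=cv2.INTER_CUBIC))
for i in range(4):
    p=robot.camera('wrist'); s=robot.state(); print(s['clock'],np.round(s['tool_pos'],4),np.round(s['joint_velocities'],3), np.round(-p['R'].T@p['t'],4))
```

```text
2.675 [0.4925 0.1581 0.2688] [-0.002  0.003  0.004  0.001  0.001 -0.     0.002] [0.4857 0.2429 0.4111]
2.725 [0.4925 0.1579 0.2688] [ 0.001 -0.001  0.006 -0.001  0.     0.001  0.001] [0.4857 0.2429 0.4111]
2.775 [0.4926 0.1577 0.2688] [ 0.003  0.001  0.006 -0.001  0.003 -0.     0.001] [0.4858 0.2428 0.4111]
2.825 [0.4927 0.1575 0.2688] [ 0.005 -0.001  0.006 -0.001 -0.001 -0.     0.001] [0.4859 0.2426 0.4111]
```

View pics/w2c.png

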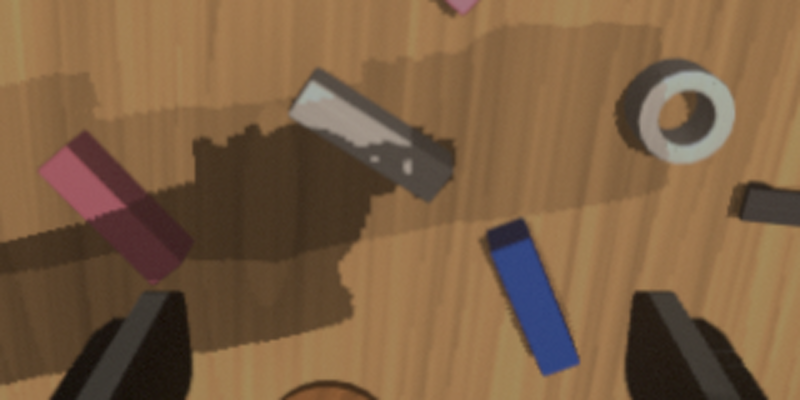

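```bash
python3 -c "
from h import *
plan([.481,.099,.10],59.8)"
```

```text
clock 2.83 pos [0.4927 0.1575 0.2688] yaw 5.1 w 1.001 F [ 0.1  0.4 -0.5] j7 -0.15
  t(mm) [-16.8  57.2 168.8] r [-1.00e-02  1.00e-02 -5.47e+01] az 11.6
```

jog_arm --series '[{"tx": -0.017, "ty": 0.057, "tz": 0.05, "rx": 0, "ry": 0, "rz": -54.7, "fingers": 0.0854}, {"tx": -0.017, "ty": 0.057, "tz": 0.1, "rx": 0, "ry": 0, "rz": -54.7, "fingers": 0.0854}, {"tx": -0.017, "ty": 0.057, "tz": 0.14, "rx": 0, "ry": 0, "rz": -54.7, "fingers": 0.0854}, {"tx": -0.017, "ty": 0.057, "tz": 0.169, "rx": 0, "ry": 0, "rz": -54.7, "fingers": 0.0854}, {"tx": -0.017, "ty": 0.057, "tz": 0.169, "rx": 0, "ry": 0, "rz": -54.7, "fingers": 0.0854}, {"tx": -0.017, "ty": 0.057, "tz": 0.169, "rx": 0, "ry": 0, "rz": -54.7, "fingers": 0.0854}, {"tx": -0.017, "ty": 0.057, "tz": 0.169, "rx": 0, "ry": 0, "rz": -54.7, "fingers": 0.0854}, {"tx": -0.017, "ty": 0.057, "tz": 0.169, "rx": 0, "ry": 0, "rz": -54.7, "fingers": 0.0854}]'

```text
clock: 3.82
tool_pos: [0.4813, 0.0986, 0.1003]
eef_rot: [0.0, 0.868, 0.497, 0.0]
force: [-0.6, 0.5, 0.4]
width: 1.001
```

```bash
python3 look.py wrist w3 bar; python3 -c "
from h import *
plan([.481,.099,.006],59.8)"
```

```text
clock 3.88 pos [0.4812 0.0985 0.1003] yaw 59.61 w 0.996 F [0.  0.8 0.3] j7 0.82
  t(mm) [ -75.4   66.1 -149.7] r [ 0.03 -0.02 -0.  ] az 0.0
bar 0.89 [110.2, 0.0, 70.9, 144.2] c [0.3421 0.0448] 89.074 24.73 -46.984 0.029 5038.0 [ 78  72 129]
bar 0.87 [247.4, 289.7, 71.1, 77.5] c [0.5795 0.0085] 86.117 24.526 -62.783 0.029 1668.0 [92 54 44]
bar 0.74 [293.0, 138.6, 38.2, 125.5] c [0.4811 0.0985] 89.553 23.686 -29.646 0.03 3567.0 [135 143 148]
bar 0.66 [411.3, 170.8, 128.1, 50.1] c [0.5405 0.2111] 89.745 24.243 51.661 0.03 3560.0 [112 104 156]
clock 3.92 pos [0.4812 0.0985 0.1002] yaw 59.64 w 1.001 F [-0.4  0.3 -0.1] j7 0.82
  t(mm) [ 0.3 -0.5 94.2] r [ 0.03 -0.02 -0.16] az 11.6
```

View pics/w3.png

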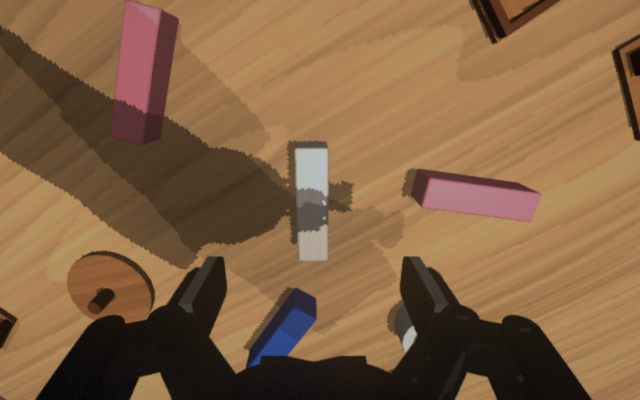

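jog_arm --series '[{"tx": 0, "ty": 0, "tz": 0.05, "rx": 0, "ry": 0, "rz": 0, "fingers": 0.0854}, {"tx": 0, "ty": 0, "tz": 0.08, "rx": 0, "ry": 0, "rz": 0, "fingers": 0.0854}, {"tx": 0, "ty": 0, "tz": 0.094, "rx": 0, "ry": 0, "rz": 0, "fingers": 0.0854}, {"tx": 0, "ty": 0, "tz": 0.094, "rx": 0, "ry": 0, "rz": 0, "fingers": 0.0854}, {"tx": 0, "ty": 0, "tz": 0.094, "rx": 0, "ry": 0, "rz": 0, "fingers": 0.01}, {"tx": 0, "ty": 0, "tz": 0.094, "rx": 0, "ry": 0, "rz": 0, "fingers": 0.01}, {"tx": 0, "ty": 0, "tz": 0.094, "rx": 0, "ry": 0, "rz": 0, "fingers": 0.01}, {"tx": 0, "ty": 0, "tz": 0.094, "rx": 0, "ry": 0, "rz": 0, "fingers": 0.01}]' --newtons 50

```text
clock: 4.92
tool_pos: [0.4814, 0.0984, 0.0066]
eef_rot: [0.0, 0.867, 0.498, 0.001]
force: [-0.9, -0.6, 8.4]
width: 0.268
```

jog_arm --series '[{"tx": 0, "ty": 0, "tz": 0, "rx": 0, "ry": 0, "rz": 0, "fingers": 0.01}, {"tx": 0, "ty": 0, "tz": 0, "rx": 0, "ry": 0, "rz": 0, "fingers": 0.01}, {"tx": 0, "ty": 0, "tz": 0, "rx": 0, "ry": 0, "rz": 0, "fingers": 0.01}]'

```text
clock: 5.3
tool_pos: [0.4814, 0.0984, 0.0066]
eef_rot: [0.0, 0.867, 0.498, 0.0]
force: [-1.2, -0.1, 8.1]
width: 0.274
```

```bash
python3 -c "
from h import *
plan([.3856,.2945,.10],94.5)"
```

```text
clock 5.3 pos [0.4814 0.0984 0.0066] yaw 59.71 w 0.274 F [-1.2 -0.1  8.1] j7 0.83
  t(mm) [ 121.1 -181.6  -93.4] r [ 5.000e-02 -3.000e-02 -3.479e+01] az 37.4
```

jog_arm --series '[{"tx": 0, "ty": 0, "tz": -0.03, "rx": 0, "ry": 0, "rz": 0, "fingers": 0.01}, {"tx": 0, "ty": 0, "tz": -0.07, "rx": 0, "ry": 0, "rz": 0, "fingers": 0.01}, {"tx": 0.02, "ty": -0.03, "tz": -0.093, "rx": 0, "ry": 0, "rz": -6, "fingers": 0.01}, {"tx": 0.05, "ty": -0.075, "tz": -0.093, "rx": 0, "ry": 0, "rz": -15, "fingers": 0.01}, {"tx": 0.08, "ty": -0.12, "tz": -0.093, "rx": 0, "ry": 0, "rz": -24, "fingers": 0.01}, {"tx": 0.105, "ty": -0.16, "tz": -0.093, "rx": 0, "ry": 0, "rz": -31, "fingers": 0.01}, {"tx": 0.121, "ty": -0.182, "tz": -0.093, "rx": 0, "ry": 0, "rz": -34.8, "fingers": 0.01}, {"tx": 0.121, "ty": -0.182, "tz": -0.093, "rx": 0, "ry": 0, "rz": -34.8, "fingers": 0.01}]'

```text
clock: 6.3
tool_pos: [0.3837, 0.2968, 0.099]
eef_rot: [-0.0, 0.677, 0.736, 0.0]
force: [-0.1, -0.7, -1.7]
width: 0.268
```

jog_arm --series '[{"tx": 0, "ty": 0, "tz": 0, "rx": 0, "ry": 0, "rz": 0, "fingers": 0.01}, {"tx": 0, "ty": 0, "tz": 0, "rx": 0, "ry": 0, "rz": 0, "fingers": 0.01}]'

```text
clock: 6.55
tool_pos: [0.3854, 0.2934, 0.0989]
eef_rot: [0.0, 0.68, 0.734, -0.0]
force: [0.4, 0.4, -2.1]
width: 0.269
```

```bash
python3 look.py wrist w4 bar slot_nest;  python3 -c "
from h import *
plan([.3856,.2945,.014],94.5)"
```

```text
clock 6.6 pos [0.3854 0.2936 0.099 ] yaw 94.38 w 0.271 F [ 0.  -0.5 -1.4] j7 0.84
  t(mm) [-301.5   91.8 -150.9] r [0.   0.03 0.  ] az 0.0
bar 0.84 [284.3, 170.4, 58.3, 188.5] c [0. 0.] 0.0 0.0 0.0 nan 0.0 [101 109 117]
bar 0.65 [0.0, 72.4, 51.8, 84.7] c [0.3273 0.0737] 43.352 18.822 -16.433 0.028 832.0 [57 52 97]
bar 0.57 [188.7, 343.7, 41.5, 35.2] c [0.5408 0.2162] 49.459 22.201 38.786 0.03 189.0 [115 104 163]
bar 0.57 [3.0, 331.4, 64.7, 50.5] c [0.577  0.0129] 78.36 24.317 -63.451 0.029 1146.0 [87 44 22]
slot_nest 0.76 [276.2, 116.8, 75.3, 128.6] c [0.3749 0.2946] 103.088 56.599 5.461 0.009 4672.0 [ 40  66 100]
clock 6.7 pos [0.3853 0.2939 0.099 ] yaw 94.41 w 0.271 F [ 0.6 -0.8 -1.9] j7 0.84
  t(mm) [ 0.6  0.3 85. ] r [ 0.    0.01 -0.09] az 37.4
  return _methods._mean(a, axis=axis, dtype=dtype,
  ret = um.true_divide(
h.py:25: RuntimeWarning: Mean of empty slice.
  return np.array([cx,cy])/1000,w,h,(a+90)%180-90,Y[:,2].mean(),len(Y)
  ret = ret.dtype.type(ret / rcount)
```

View pics/w4.png

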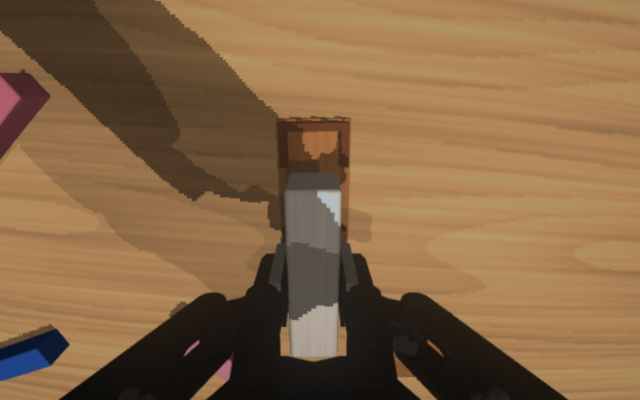

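```bash
python3 -W ignore - <<'E'
from h import *
p=pickle.load(open('w4.pkl','rb'))
d=robot.cut_out
X,u,v=pts(p)
m=(u>275)&(u<350)&(v>165)&(v<362)&(p['range_z'][v,u]<.4)&(np.linalg.norm(X[:,:2]-[.3856,.294],axis=1)<.06)
print(np.histogram(X[m][:,2],bins=np.arange(0,.16,.01)))
m&=(u>288)&(u<338)
print(fit(X[m],.112,.14), fit(X[m],.112,.14,)[4])
Y=X[m]; Y=Y[(Y[:,2]>.11)&(Y[:,2]<.14)]; A=np.c_[Y[:,:2]-Y[:,:2].mean(0),np.ones(len(Y))]; print(np.linalg.lstsq(A,Y[:,2],rcond=None)[0])
E
```

```text
(array([1368,  180,    0,    0,    0,    0,    0,    0,    0,  151,  447,
        646, 9042,  823,  242]), array([0.  , 0.01, 0.02, 0.03, 0.04, 0.05, 0.06, 0.07, 0.08, 0.09, 0.1 ,
       0.11, 0.12, 0.13, 0.14, 0.15]))
(array([0.38561295, 0.2939859 ]), 90.09526824951172, 23.749664306640625, 4.879157543182373, np.float64(0.12177567172282262), 8419) 0.12177567172282262
[0.01591006 0.00065488 0.1216914 ]
```

jog_arm --series '[{"tx": 0.0005, "ty": 0, "tz": 0.04, "rx": 0, "ry": 0, "rz": 0, "fingers": 0.01}, {"tx": 0.0005, "ty": 0, "tz": 0.065, "rx": 0, "ry": 0, "rz": 0, "fingers": 0.01}, {"tx": 0.0005, "ty": 0, "tz": 0.078, "rx": 0, "ry": 0, "rz": 0, "fingers": 0.01}, {"tx": 0.0005, "ty": 0, "tz": 0.085, "rx": 0, "ry": 0, "rz": 0, "fingers": 0.01}, {"tx": 0.0005, "ty": 0, "tz": 0.085, "rx": 0, "ry": 0, "rz": 0, "fingers": 0.01}, {"tx": 0.0005, "ty": 0, "tz": 0.085, "rx": 0, "ry": 0, "rz": 0, "fingers": 0.045}, {"tx": 0.0005, "ty": 0, "tz": 0.085, "rx": 0, "ry": 0, "rz": 0, "fingers": 0.045}, {"tx": 0.0005, "ty": 0, "tz": 0.085, "rx": 0, "ry": 0, "rz": 0, "fingers": 0.045}]'

```text
clock: 7.7
tool_pos: [0.3851, 0.2953, 0.0144]
eef_rot: [0.0, 0.679, 0.734, 0.0]
force: [0.9, -0.2, 0.7]
width: 0.532
```

jog_arm --series '[{"tx": 0, "ty": 0, "tz": -0.03, "rx": 0, "ry": 0, "rz": 0, "fingers": 0.045}, {"tx": 0, "ty": 0, "tz": -0.07, "rx": 0, "ry": 0, "rz": 0, "fingers": 0.06}, {"tx": 0, "ty": 0, "tz": -0.12, "rx": 0, "ry": 0, "rz": 0, "fingers": 0.0854}, {"tx": 0, "ty": 0, "tz": -0.17, "rx": 0, "ry": 0, "rz": 0, "fingers": 0.0854}, {"tx": 0, "ty": 0, "tz": -0.17, "rx": 0, "ry": 0, "rz": 0, "fingers": 0.0854}]'

```text
clock: 8.32
tool_pos: [0.3864, 0.2964, 0.1877]
eef_rot: [0.0, 0.679, 0.734, 0.004]
force: [-0.2, -0.2, -1.3]
width: 0.995
```

```bash
python3 -W ignore look.py wrist w5 bar slot_nest square_nest;  python3 -c "
from h import *
plan([.6443,.1263,.10],35)"
```

```text
clock 8.38 pos [0.3856 0.2956 0.1857] yaw 94.49 w 1.002 F [ 0.6  0.2 -0.7] j7 0.86
  t(mm) [-303.5   91.1  -64.7] r [ 0.18 -0.13 -0.  ] az 0.0
bar 0.78 [38.4, 280.6, 72.5, 43.4] c [0.5802 0.0074] 90.155 24.723 -62.671 0.029 1093.0 [92 48 30]
bar 0.77 [297.2, 122.3, 25.6, 94.1] c [0.3852 0.2954] 88.707 22.629 5.044 0.035 1111.0 [133 139 142]
bar 0.72 [26.0, 71.1, 86.1, 76.3] c [0.3418 0.0465] 89.345 23.246 -46.963 0.029 2128.0 [ 78  72 126]
bar 0.56 [224.7, 269.0, 41.7, 51.5] c [0.5498 0.2252] 55.669 22.959 52.761 0.029 698.0 [ 77  73 118]
slot_nest 0.77 [282.8, 107.7, 54.4, 115.1] c [0.3841 0.2952] 119.762 55.4 4.376 0.009 3388.0 [40 64 96]
square_nest 0.77 [346.1, 258.7, 63.8, 58.2] c [0.536  0.3946] 87.352 77.888 5.825 0.007 2782.0 [ 44  76 116]
clock 8.53 pos [0.3844 0.2946 0.1831] yaw 94.51 w 0.998 F [-0.2  0.2 -1.2] j7 0.86
  t(mm) [-188.1  246.    83. ] r [-4.000e-02  1.000e-01  5.951e+01] az 11.1
```

View pics/w5.png

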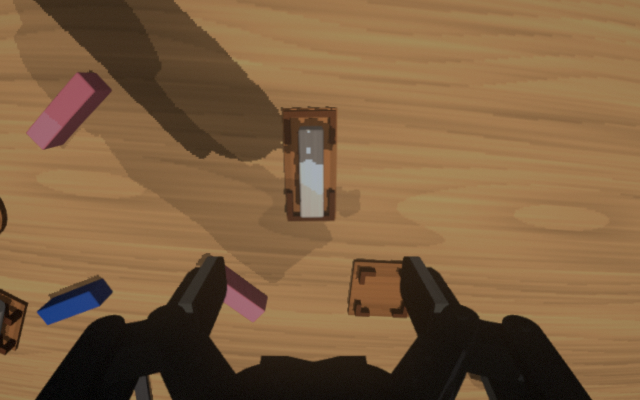

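jog_arm --series '[{"tx": -0.035, "ty": 0.045, "tz": 0, "rx": 0, "ry": 0, "rz": 10, "fingers": 0.0854}, {"tx": -0.07, "ty": 0.09, "tz": 0, "rx": 0, "ry": 0, "rz": 20, "fingers": 0.0854}, {"tx": -0.105, "ty": 0.137, "tz": 0.01, "rx": 0, "ry": 0, "rz": 30, "fingers": 0.0854}, {"tx": -0.14, "ty": 0.183, "tz": 0.02, "rx": 0, "ry": 0, "rz": 40, "fingers": 0.0854}, {"tx": -0.17, "ty": 0.222, "tz": 0.04, "rx": 0, "ry": 0, "rz": 50, "fingers": 0.0854}, {"tx": -0.188, "ty": 0.246, "tz": 0.06, "rx": 0, "ry": 0, "rz": 59.5, "fingers": 0.0854}, {"tx": -0.188, "ty": 0.246, "tz": 0.07, "rx": 0, "ry": 0, "rz": 59.5, "fingers": 0.0854}, {"tx": -0.188, "ty": 0.246, "tz": 0.07, "rx": 0, "ry": 0, "rz": 59.5, "fingers": 0.0854}]'

```text
clock: 9.52
tool_pos: [0.6432, 0.1275, 0.1119]
eef_rot: [-0.0, 0.953, 0.302, -0.002]
force: [-0.4, -0.5, 0.9]
width: 0.998
```

```bash
cat > wl.sh <<'E'
python3 -W ignore look.py "$@"
E
bash wl.sh wrist w6 collar post_nest;  python3 -c "
from h import *
plan([.6443,.1263,.006],35)"
```

```text
clock 9.57 pos [0.6436 0.128  0.1131] yaw 35.17 w 1.005 F [-0.9  0.5 -0.5] j7 0.51
  t(mm) [-191.4   21.7 -136.6] r [-0.08  0.11 -0.  ] az 0.0
collar 0.72 [277.8, 164.0, 66.9, 71.3] c [0.6443 0.1257] 50.213 49.149 -64.082 0.029 2177.0 [ 98 106 112]
clock 9.68 pos [0.6444 0.1281 0.1145] yaw 35.14 w 0.996 F [-0.5  0.4  0.4] j7 0.51
  t(mm) [ -1.2   1.5 108.5] r [-0.03 -0.03  0.14] az 11.1
```

View pics/w6.png

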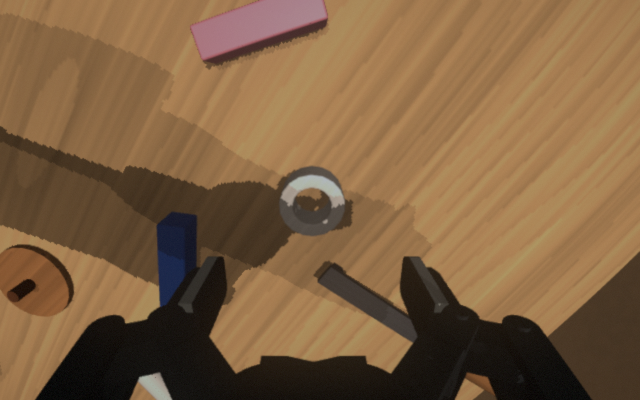

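```bash
python3 -c "
from h import *
p=pickle.load(open('w6.pkl','rb'));X,u,v=pts(p)
for a,b in [(328,272),(345,283),(365,298),(385,312),(350,278)]:
  m=(abs(u-a)<2)&(abs(v-b)<2); print(a,b,X[m].mean(0).round(3))
"
```

```text
328 272 [0.696 0.077 0.013]
345 283 [0.716 0.076 0.013]
365 298 [0.742 0.074 0.013]
385 312 [0.768 0.072 0.013]
350 278 [0.719 0.081 0.008]
```

jog_arm --series '[{"tx": -0.001, "ty": 0.001, "tz": 0.05, "rx": 0, "ry": 0, "rz": 0, "fingers": 0.0854}, {"tx": -0.001, "ty": 0.001, "tz": 0.09, "rx": 0, "ry": 0, "rz": 0, "fingers": 0.0854}, {"tx": -0.001, "ty": 0.001, "tz": 0.107, "rx": 0, "ry": 0, "rz": 0, "fingers": 0.0854}, {"tx": -0.001, "ty": 0.001, "tz": 0.107, "rx": 0, "ry": 0, "rz": 0, "fingers": 0.0854}, {"tx": -0.001, "ty": 0.001, "tz": 0.107, "rx": 0, "ry": 0, "rz": 0, "fingers": 0.03}, {"tx": -0.001, "ty": 0.001, "tz": 0.107, "rx": 0, "ry": 0, "rz": 0, "fingers": 0.03}, {"tx": -0.001, "ty": 0.001, "tz": 0.107, "rx": 0, "ry": 0, "rz": 0, "fingers": 0.03}, {"tx": -0.001, "ty": 0.001, "tz": 0.107, "rx": 0, "ry": 0, "rz": 0, "fingers": 0.03}]'

```text
clock: 10.68
tool_pos: [0.6456, 0.1257, 0.0091]
eef_rot: [0.0, 0.954, 0.301, 0.001]
force: [-2.2, -0.9, 10.4]
width: 0.591
```

```bash
python3 -c "
from h import *
plan([.467,-.112,.12],0)"
```

```text
clock 10.68 pos [0.6456 0.1257 0.0091] yaw 35.0 w 0.591 F [-2.2 -0.9 10.4] j7 0.53
  t(mm) [-282.4   92.4 -111.5] r [ 1.0e-02 -1.5e-01  3.5e+01] az -13.5
```

jog_arm --series '[{"tx": 0, "ty": 0, "tz": -0.02, "rx": 0, "ry": 0, "rz": 0, "fingers": 0.03}, {"tx": 0, "ty": 0, "tz": -0.06, "rx": 0, "ry": 0, "rz": 0, "fingers": 0.03}, {"tx": -0.02, "ty": 0.006, "tz": -0.1, "rx": 0, "ry": 0, "rz": 5, "fingers": 0.03}, {"tx": -0.07, "ty": 0.023, "tz": -0.111, "rx": 0, "ry": 0, "rz": 12, "fingers": 0.03}, {"tx": -0.125, "ty": 0.041, "tz": -0.111, "rx": 0, "ry": 0, "rz": 20, "fingers": 0.03}, {"tx": -0.18, "ty": 0.059, "tz": -0.111, "rx": 0, "ry": 0, "rz": 27, "fingers": 0.03}, {"tx": -0.235, "ty": 0.077, "tz": -0.111, "rx": 0, "ry": 0, "rz": 33, "fingers": 0.03}, {"tx": -0.27, "ty": 0.088, "tz": -0.111, "rx": 0, "ry": 0, "rz": 35, "fingers": 0.03}]'

```text
clock: 11.68
tool_pos: [0.4725, -0.1035, 0.1195]
eef_rot: [0.0, 1.0, -0.002, 0.001]
force: [0.5, 0.7, -0.1]
width: 0.594
```

jog_arm --series '[{"tx": -0.012, "ty": 0.004, "tz": 0, "rx": 0, "ry": 0, "rz": 0, "fingers": 0.03}, {"tx": -0.012, "ty": 0.004, "tz": 0, "rx": 0, "ry": 0, "rz": 0, "fingers": 0.03}, {"tx": -0.012, "ty": 0.004, "tz": 0, "rx": 0, "ry": 0, "rz": 0, "fingers": 0.03}]'

```text
clock: 12.05
tool_pos: [0.4633, -0.1042, 0.1183]
eef_rot: [-0.0, 1.0, 0.001, 0.001]
force: [-0.9, -0.2, -0.6]
width: 0.588
```

```bash
bash wl.sh wrist w7 collar post_nest;  python3 -c "
from h import *
plan([.467,-.112,.02],0)"
```

```text
clock 12.1 pos [ 0.4632 -0.1042  0.1181] yaw 0.14 w 0.591 F [ 0.6  0.2 -1.5] j7 0.44
  t(mm) [  37.2 -104.2 -131.8] r [-0.02 -0.06  0.  ] az 0.0
collar 0.72 [260.1, 209.5, 111.6, 114.7] c [0. 0.] 0.0 0.0 0.0 nan 0.0 [84 91 99]
post_nest 0.55 [268.8, 154.2, 93.3, 69.4] c [ 0.4672 -0.1029] 79.041 60.866 -3.4 0.008 4188.0 [ 44  74 111]
clock 12.2 pos [ 0.4628 -0.1045  0.1179] yaw 0.11 w 0.595 F [ 0.  -0.8 -2.1] j7 0.44
  t(mm) [ 4.2  7.5 97.9] r [-0.01 -0.02  0.11] az -13.5
```

View pics/w7.png

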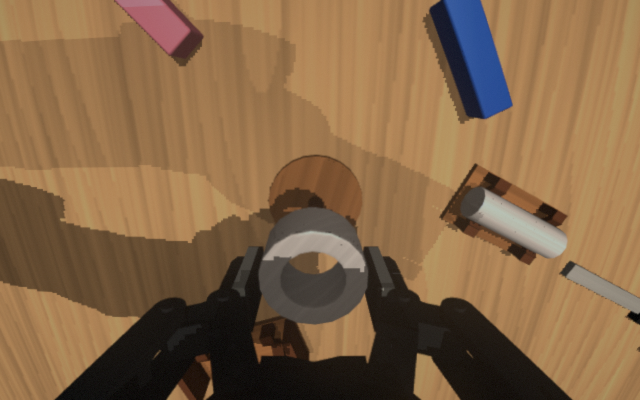

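```bash
cat > hand.py <<'E'
import sys
from h import *
p=pickle.load(open(sys.argv[1]+'.pkl','rb')); X,u,v=pts(p); s,t,R=tool()
L=(X-t)@R   # tool coords (x,y,z down)
lo,hi=float(sys.argv[2]),float(sys.argv[3]); hw=float(sys.argv[4])
m=(abs(L[:,0])<hw)&(abs(L[:,1])<.06)&(L[:,2]<-.005)&(L[:,2]>-.045)
print(np.histogram(L[m][:,2],bins=np.arange(-.045,0,.005)))
m&=(L[:,2]>lo)&(L[:,2]<hi); Y=L[m]; Z=Y.copy(); Z[:,2]=.0
r=fit(Z,-1,1); print('tool xy',r[0].round(4),np.round(r[1:4],2),'ztop',np.median(Y[:,2]).round(4), 'n',len(Y))
A=np.c_[Y[:,:2],np.ones(len(Y))]; print('tilt',np.linalg.lstsq(A,Y[:,2],rcond=None)[0].round(3))
E
python3 hand.py w7 -.03 -.015 .028
```

```text
(array([ 448,  380,  323,  285, 5122, 1513,  916,  798]), array([-0.045, -0.04 , -0.035, -0.03 , -0.025, -0.02 , -0.015, -0.01 ,
       -0.005]))
tool xy [ 0.0017 -0.0019] [55.23 51.69 -9.61] ztop -0.0207 n 6920
tilt [ 0.005 -0.006 -0.021]
```

jog_arm --series '[{"tx": 0.004, "ty": 0.009, "tz": 0.0, "rx": 0, "ry": 0, "rz": 0, "fingers": 0.03}, {"tx": 0.004, "ty": 0.009, "tz": 0.02, "rx": 0, "ry": 0, "rz": 0, "fingers": 0.03}, {"tx": 0.004, "ty": 0.009, "tz": 0.04, "rx": 0, "ry": 0, "rz": 0, "fingers": 0.03}, {"tx": 0.004, "ty": 0.009, "tz": 0.06, "rx": 0, "ry": 0, "rz": 0, "fingers": 0.03}, {"tx": 0.004, "ty": 0.009, "tz": 0.06, "rx": 0, "ry": 0, "rz": 0, "fingers": 0.03}]'

```text
clock: 12.82
tool_pos: [0.4655, -0.1147, 0.0569]
eef_rot: [-0.0, 1.0, -0.0, -0.001]
force: [-0.1, 0.8, -0.6]
width: 0.597
```

```bash
bash wl.sh wrist w8 post_nest;  python3 -c "
from h import *
plan([.467,-.114,.018],0)"
```

```text
clock 12.88 pos [ 0.4659 -0.1148  0.0577] yaw -0.02 w 0.591 F [ 0.3  0.3 -0.3] j7 0.51
  t(mm) [  33.8 -114.8 -192.4] r [0.   0.07 0.  ] az 0.0
post_nest 0.71 [251.6, 156.5, 121.2, 116.8] c [ 0.4665 -0.1133] 81.347 80.506 -52.857 0.008 6546.0 [ 44  73 109]
clock 12.93 pos [ 0.4663 -0.1149  0.0582] yaw -0.02 w 0.589 F [-0.1  0.2 -0.8] j7 0.51
  t(mm) [ 0.7 -0.9 40.2] r [ 0.01  0.   -0.02] az -13.7
```

View pics/w8.png

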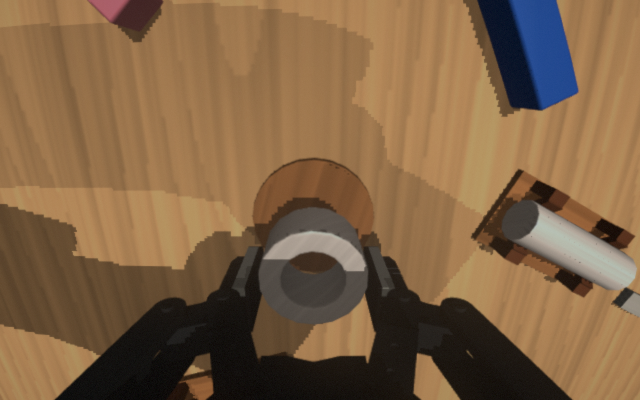

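Nest centre reads (0.4665, −0.1133); the collar (312,265) is over it. Lowering and releasing.

jog_arm --series '[{"tx": 0, "ty": -0.0005, "tz": 0.015, "rx": 0, "ry": 0, "rz": 0, "fingers": 0.03}, {"tx": 0, "ty": -0.0005, "tz": 0.028, "rx": 0, "ry": 0, "rz": 0, "fingers": 0.03}, {"tx": 0, "ty": -0.0005, "tz": 0.04, "rx": 0, "ry": 0, "rz": 0, "fingers": 0.03}, {"tx": 0, "ty": -0.0005, "tz": 0.04, "rx": 0, "ry": 0, "rz": 0, "fingers": 0.03}, {"tx": 0, "ty": -0.0005, "tz": 0.04, "rx": 0, "ry": 0, "rz": 0, "fingers": 0.03}, {"tx": 0, "ty": -0.0005, "tz": 0.04, "rx": 0, "ry": 0, "rz": 0, "fingers": 0.075}, {"tx": 0, "ty": -0.0005, "tz": 0.04, "rx": 0, "ry": 0, "rz": 0, "fingers": 0.075}, {"tx": 0, "ty": -0.0005, "tz": 0.04, "rx": 0, "ry": 0, "rz": 0, "fingers": 0.075}]'

```text
clock: 13.92
tool_pos: [0.466, -0.1139, 0.0181]
eef_rot: [0.0, 1.0, 0.0, 0.0]
force: [0.5, 0.2, 1.0]
width: 0.88
```

jog_arm --series '[{"tx": 0, "ty": 0, "tz": -0.03, "rx": 0, "ry": 0, "rz": 0, "fingers": 0.0854}, {"tx": 0, "ty": 0, "tz": -0.07, "rx": 0, "ry": 0, "rz": 0, "fingers": 0.0854}, {"tx": 0, "ty": 0, "tz": -0.12, "rx": 0, "ry": 0, "rz": 0, "fingers": 0.0854}, {"tx": 0, "ty": 0, "tz": -0.15, "rx": 0, "ry": 0, "rz": 0, "fingers": 0.0854}, {"tx": 0, "ty": 0, "tz": -0.15, "rx": 0, "ry": 0, "rz": 0, "fingers": 0.0854}]'

```text
clock: 14.55
tool_pos: [0.4672, -0.1141, 0.17]
eef_rot: [0.0, 1.0, 0.0, 0.002]
force: [-0.4, 0.2, -0.9]
width: 1.003
```

```bash
sed -i 's/bar=(.024,.036),collar=(.024,.036)/bar=(.024,.045),collar=(.024,.045)/' look.py
bash wl.sh wrist w9 collar post_nest rod rod_rest;  python3 -c "
from h import *
plan([.635,-.123,.11],65)"
```

```text
clock 14.6 pos [ 0.4664 -0.1137  0.1686] yaw 0.03 w 1.003 F [0.4 0.5 0.1] j7 0.41
  t(mm) [  33.8 -113.7  -81.3] r [-0.   -0.12  0.  ] az 0.0
collar 0.7 [281.2, 149.0, 60.5, 60.0] c [ 0.4672 -0.1127] 50.56 49.928 76.351 0.037 1697.0 [120 131 142]
post_nest 0.68 [269.8, 133.5, 79.2, 76.4] c [ 0.4669 -0.1136] 80.618 79.922 53.954 0.008 2389.0 [ 46  75 111]
rod 0.87 [435.7, 158.5, 92.2, 60.8] c [ 0.6337 -0.1244] 90.898 25.468 -25.928 0.039 2166.0 [132 143 148]
rod_rest 0.75 [208.4, 275.3, 98.4, 68.2] c [ 0.3961 -0.2858] 123.785 70.499 15.772 0.013 3823.0 [29 50 77]
clock 14.8 pos [ 0.4653 -0.1137  0.1669] yaw 0.0 w 1.001 F [ 0.5 -0.1 -0.8] j7 0.41
  t(mm) [169.8   9.3  56.6] r [ -0.07   0.1  -65.  ] az -11.0
```

View pics/w9.png

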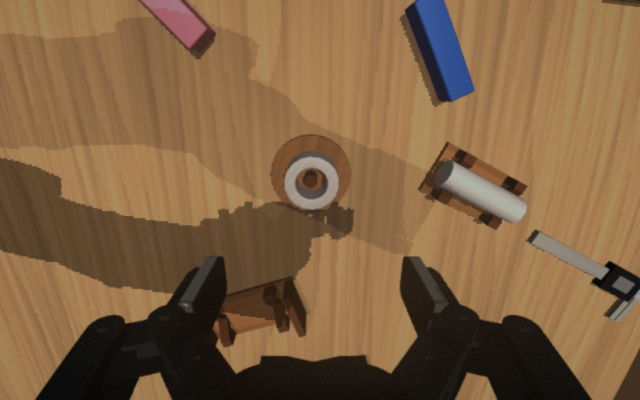

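```bash
python3 -c "
from h import *
plan([.634,-.1242,.11],-116)"
```

```text
clock 14.8 pos [ 0.4653 -0.1137  0.1669] yaw 0.0 w 1.001 F [ 0.5 -0.1 -0.8] j7 0.41
  t(mm) [168.8  10.5  56.6] r [1.10e-01 8.00e-02 1.16e+02] az -11.1
```

jog_arm --series '[{"tx": 0.02, "ty": 0.001, "tz": 0.0, "rx": 0, "ry": 0, "rz": 10, "fingers": 0.0854}, {"tx": 0.04, "ty": 0.002, "tz": 0.0, "rx": 0, "ry": 0, "rz": 20, "fingers": 0.0854}, {"tx": 0.06, "ty": 0.004, "tz": 0.0, "rx": 0, "ry": 0, "rz": 30, "fingers": 0.0854}, {"tx": 0.08, "ty": 0.005, "tz": 0.0, "rx": 0, "ry": 0, "rz": 40, "fingers": 0.0854}, {"tx": 0.1, "ty": 0.006, "tz": 0.0, "rx": 0, "ry": 0, "rz": 50, "fingers": 0.0854}, {"tx": 0.12, "ty": 0.007, "tz": 0.0, "rx": 0, "ry": 0, "rz": 60, "fingers": 0.0854}, {"tx": 0.14, "ty": 0.009, "tz": 0.0, "rx": 0, "ry": 0, "rz": 70, "fingers": 0.0854}, {"tx": 0.16, "ty": 0.01, "tz": 0.0, "rx": 0, "ry": 0, "rz": 80, "fingers": 0.0854}]'

```text
clock: 15.8
tool_pos: [0.6261, -0.124, 0.1666]
eef_rot: [0.001, 0.764, -0.645, -0.001]
force: [-0.3, -0.3, 0.5]
width: 1.001
```

```bash
python3 -c "
from h import *
plan([.634,-.1242,.11],-116)"
```

```text
clock 15.8 pos [ 0.6261 -0.124   0.1666] yaw -80.34 w 1.001 F [-0.3 -0.3  0.5] j7 -0.74
  t(mm) [ 1.6 -7.8 56.5] r [ 1.200e-01 -3.000e-02  3.566e+01] az -11.1
```

jog_arm --series '[{"tx": 0.001, "ty": -0.008, "tz": 0.02, "rx": 0, "ry": 0, "rz": 10, "fingers": 0.0854}, {"tx": 0.001, "ty": -0.008, "tz": 0.04, "rx": 0, "ry": 0, "rz": 20, "fingers": 0.0854}, {"tx": 0.001, "ty": -0.008, "tz": 0.056, "rx": 0, "ry": 0, "rz": 30, "fingers": 0.0854}, {"tx": 0.001, "ty": -0.008, "tz": 0.056, "rx": 0, "ry": 0, "rz": 35.7, "fingers": 0.0854}, {"tx": 0.001, "ty": -0.008, "tz": 0.056, "rx": 0, "ry": 0, "rz": 35.7, "fingers": 0.0854}, {"tx": 0.001, "ty": -0.008, "tz": 0.056, "rx": 0, "ry": 0, "rz": 35.7, "fingers": 0.0854}]'

```text
clock: 16.55
tool_pos: [0.6339, -0.1236, 0.1115]
eef_rot: [-0.0, -0.533, 0.846, 0.0]
force: [-0.1, 1.1, 0.4]
width: 0.998
```

```bash
bash wl.sh wrist w10 rod;  python3 -c "
from h import *
plan([.634,-.1242,.013],-116)"
```

```text
clock 16.6 pos [ 0.6339 -0.1236  0.1118] yaw -115.6 w 0.998 F [-0.4 -0.9  0.3] j7 -1.2
  t(mm) [ -53.6  174.2 -138.2] r [ 0.01 -0.01 -0.  ] az 0.0
rod 0.75 [298.3, 141.7, 37.6, 119.5] c [ 0.6342 -0.1242] 89.376 25.364 -26.157 0.039 3584.0 [106 116 125]
clock 16.65 pos [ 0.634  -0.1236  0.1119] yaw -115.62 w 1.0 F [ 0.  -0.8 -0.3] j7 -1.2
  t(mm) [ 0.6 -0.3 98.9] r [-0.    0.01  0.38] az -11.1
```

View pics/w10.png

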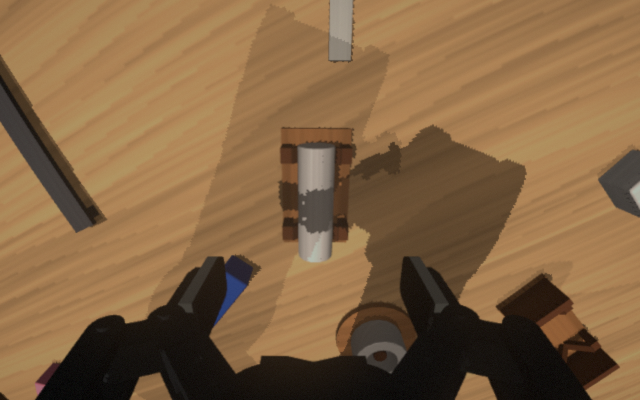

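Run:
```python
from h import *
p=pickle.load(open('w10.pkl','rb')); X,u,v=pts(p)
a=np.radians(-26); c=np.array([.6342,-.1242]); D=X[:,:2]-c
al=D@[np.cos(a),np.sin(a)]; ac=D@[-np.sin(a),np.cos(a)]
m=(abs(al)<.06)&(abs(ac)<.035)
print(np.histogram(al[m&(X[:,2]>.0225)&(X[:,2]<.029)&(abs(ac)>.015)],bins=np.arange(-.06,.061,.005)))
mm=m&(X[:,2]>.004)&(X[:,2]<.010)&(abs(ac)>.018); print(al[mm].min(),al[mm].max())
```

```text
(array([  0,   0,   0,   0,   0, 108, 156, 136,   0,   0,   0,   0,   0,
         0,   0,   0,   0,   8, 199, 203,  97,   0,   0,   0]), array([-6.00000000e-02, -5.50000000e-02, -5.00000000e-02, -4.50000000e-02,
       -4.00000000e-02, -3.50000000e-02, -3.00000000e-02, -2.50000000e-02,
       -2.00000000e-02, -1.50000000e-02, -1.00000000e-02, -5.00000000e-03,
       -2.77555756e-17,  5.00000000e-03,  1.00000000e-02,  1.50000000e-02,
        2.00000000e-02,  2.50000000e-02,  3.00000000e-02,  3.50000000e-02,
        4.00000000e-02,  4.50000000e-02,  5.00000000e-02,  5.50000000e-02,
        6.00000000e-02]))
-0.04571315929797327 0.05418476743958232
```

jog_arm --series '[{"tx": 0.0005, "ty": 0, "tz": 0.05, "rx": 0, "ry": 0, "rz": 0, "fingers": 0.0854}, {"tx": 0.0005, "ty": 0, "tz": 0.085, "rx": 0, "ry": 0, "rz": 0, "fingers": 0.0854}, {"tx": 0.0005, "ty": 0, "tz": 0.101, "rx": 0, "ry": 0, "rz": 0, "fingers": 0.0854}, {"tx": 0.0005, "ty": 0, "tz": 0.101, "rx": 0, "ry": 0, "rz": 0, "fingers": 0.0854}, {"tx": 0.0005, "ty": 0, "tz": 0.101, "rx": 0, "ry": 0, "rz": 0, "fingers": 0.01}, {"tx": 0.0005, "ty": 0, "tz": 0.101, "rx": 0, "ry": 0, "rz": 0, "fingers": 0.01}, {"tx": 0.0005, "ty": 0, "tz": 0.101, "rx": 0, "ry": 0, "rz": 0, "fingers": 0.01}, {"tx": 0.0005, "ty": 0, "tz": 0.101, "rx": 0, "ry": 0, "rz": 0, "fingers": 0.01}]'

```text
clock: 17.65
tool_pos: [0.6335, -0.1255, 0.012]
eef_rot: [-0.0, -0.532, 0.847, -0.001]
force: [-2.7, -2.9, 6.9]
width: 0.313
```

jog_arm --series '[{"tx": 0, "ty": 0, "tz": 0, "rx": 0, "ry": 0, "rz": 0, "fingers": 0.01}, {"tx": 0, "ty": 0, "tz": 0, "rx": 0, "ry": 0, "rz": 0, "fingers": 0.01}, {"tx": 0, "ty": 0, "tz": -0.03, "rx": 0, "ry": 0, "rz": 0, "fingers": 0.01}, {"tx": 0, "ty": 0, "tz": -0.07, "rx": 0, "ry": 0, "rz": 0, "fingers": 0.01}, {"tx": 0, "ty": 0, "tz": -0.11, "rx": 0, "ry": 0, "rz": 0, "fingers": 0.01}, {"tx": 0, "ty": 0, "tz": -0.11, "rx": 0, "ry": 0, "rz": 0, "fingers": 0.01}]'

```text
clock: 18.4
tool_pos: [0.6352, -0.1248, 0.1242]
eef_rot: [0.002, -0.532, 0.847, -0.002]
force: [0.0, 0.3, -1.8]
width: 0.309
```

```bash
bash wl.sh wrist w11 rod rod_rest; python3 hand.py w11 -.04 -.015 .015; python3 -c "
from h import *
plan([.392,-.285,.12],-73)"
```

```text
clock 18.45 pos [ 0.6343 -0.124   0.1221] yaw -115.68 w 0.305 F [-1.  -0.  -1.4] j7 -1.21
  t(mm) [ -53.6  174.5 -128.2] r [-0.12  0.06 -0.  ] az 0.0
rod 0.6 [282.7, 177.5, 60.9, 182.9] c [0. 0.] 0.0 0.0 0.0 nan 0.0 [ 94 102 110]
rod_rest 0.83 [486.5, 268.8, 123.3, 119.1] c [ 0.3934 -0.2859] 129.37 59.802 18.455 0.02 6139.0 [27 46 73]
(array([ 456,  193, 6767, 2770,  587,  242,  157,   51]), array([-0.045, -0.04 , -0.035, -0.03 , -0.025, -0.02 , -0.015, -0.01 ,
       -0.005]))
tool xy [-0.0003 -0.0025] [ 90.18  29.93 -88.78] ztop -0.0313 n 10559
tilt [ 0.001 -0.022 -0.031]
clock 18.55 pos [ 0.6333 -0.1233  0.12  ] yaw -115.68 w 0.306 F [-0.3  0.8 -0.9] j7 -1.21
  t(mm) [2.503e+02 1.474e+02 2.000e-01] r [  0.07   0.05 -42.68] az -36.0
```

View pics/w11.png

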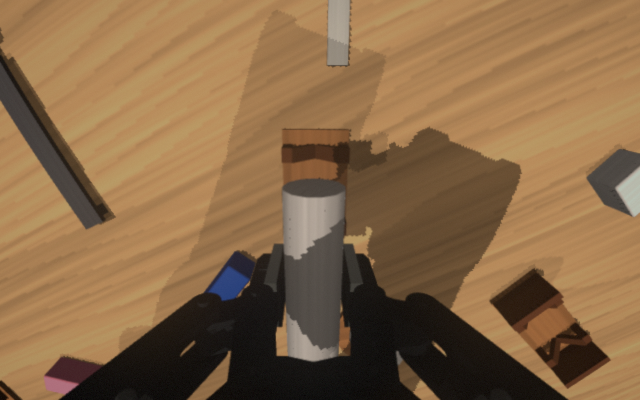

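jog_arm --series '[{"tx": 0.03, "ty": 0.018, "tz": 0.0, "rx": 0, "ry": 0, "rz": -5, "fingers": 0.01}, {"tx": 0.07, "ty": 0.041, "tz": 0.0, "rx": 0, "ry": 0, "rz": -12, "fingers": 0.01}, {"tx": 0.115, "ty": 0.068, "tz": 0.0, "rx": 0, "ry": 0, "rz": -20, "fingers": 0.01}, {"tx": 0.16, "ty": 0.094, "tz": 0.0, "rx": 0, "ry": 0, "rz": -28, "fingers": 0.01}, {"tx": 0.2, "ty": 0.118, "tz": 0.0, "rx": 0, "ry": 0, "rz": -35, "fingers": 0.01}, {"tx": 0.235, "ty": 0.138, "tz": 0.0, "rx": 0, "ry": 0, "rz": -41, "fingers": 0.01}, {"tx": 0.25, "ty": 0.147, "tz": 0.0, "rx": 0, "ry": 0, "rz": -43.7, "fingers": 0.01}, {"tx": 0.25, "ty": 0.147, "tz": 0.0, "rx": 0, "ry": 0, "rz": -43.7, "fingers": 0.01}]'

```text
clock: 19.55
tool_pos: [0.3914, -0.2858, 0.1204]
eef_rot: [0.0, 0.808, -0.589, -0.001]
force: [0.7, 0.5, -1.9]
width: 0.308
```

jog_arm --series '[{"tx": 0, "ty": 0, "tz": 0, "rx": 0, "ry": 0, "rz": 0, "fingers": 0.01}, {"tx": 0, "ty": 0, "tz": 0, "rx": 0, "ry": 0, "rz": 0, "fingers": 0.01}, {"tx": 0, "ty": 0, "tz": 0, "rx": 0, "ry": 0, "rz": 0, "fingers": 0.01}]'

```text
clock: 19.92
tool_pos: [0.3935, -0.2849, 0.1207]
eef_rot: [0.0, 0.809, -0.587, -0.0]
force: [-0.4, -0.8, -2.0]
width: 0.314
```

```bash
bash wl.sh wrist w12 rod_rest; python3 hand.py w12 -.04 -.015 .015
python3 - <<'E'
from h import *
p=robot.camera('top'); save(p,'t12'); pickle.dump(p,open('t12.pkl','wb'))
for d in robot.cut_out('rod_rest',p):
    X,u,v=pts(p,d['region']); print(d['score'],d['rect'],fit(X,.003,.06))
plan([.392,-.285,.0115],-72)
E
```

```text
clock 19.98 pos [ 0.3933 -0.285   0.1208] yaw -71.95 w 0.308 F [ 0.1 -0.6 -1.7] j7 -0.13
  t(mm) [-237.9 -189.7 -129.3] r [0.02 0.01 0.  ] az 0.0
rod_rest 0.7 [271.6, 114.6, 75.7, 124.9] c [ 0.4039 -0.28  ] 101.879 57.015 17.526 0.018 4155.0 [36 59 91]
(array([  73,  467,  222, 7285, 2449,  387,  219,  169]), array([-0.045, -0.04 , -0.035, -0.03 , -0.025, -0.02 , -0.015, -0.01 ,
       -0.005]))
tool xy [-0.     -0.0008] [ 90.99  29.98 -89.96] ztop -0.0273 n 10810
tilt [-0.02  -0.02  -0.027]
0.8 [421.6, 219.4, 39.7, 52.1] (array([ 0.39384869, -0.28286087]), 127.44246673583984, 58.2945671081543, 18.98780632019043, np.float64(0.014631310519840537), 977)
clock 20.12 pos [ 0.3931 -0.2853  0.1209] yaw -71.99 w 0.315 F [-0.4  0.8 -2.4] j7 -0.13
  t(mm) [ -0.6   0.9 109.4] r [ 0.01 -0.    0.01] az -36.0
```

View pics/w12.png

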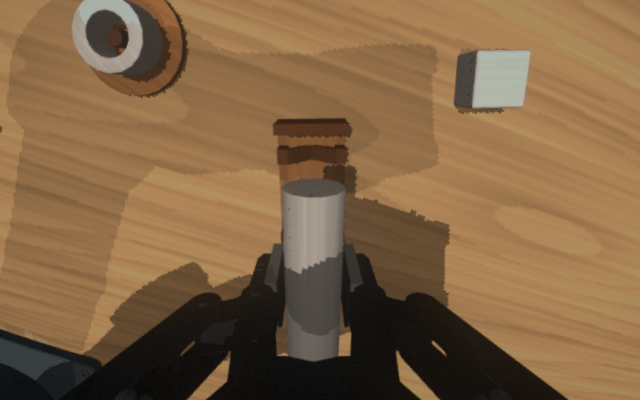

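View pics/t12.png

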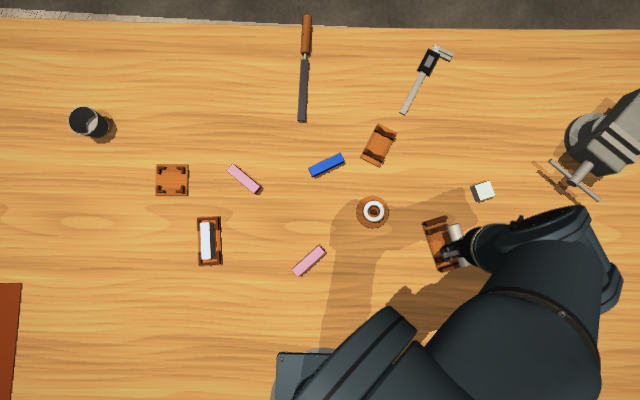

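jog_arm --series '[{"tx": -0.001, "ty": 0, "tz": 0.03, "rx": 0, "ry": 0, "rz": 0, "fingers": 0.01}, {"tx": -0.001, "ty": 0, "tz": 0.06, "rx": 0, "ry": 0, "rz": 0, "fingers": 0.01}, {"tx": -0.001, "ty": 0, "tz": 0.06, "rx": 0, "ry": 0, "rz": 0, "fingers": 0.01}, {"tx": -0.001, "ty": 0, "tz": 0.06, "rx": 0, "ry": 0, "rz": 0, "fingers": 0.01}]'

```text
clock: 20.62
tool_pos: [0.3927, -0.285, 0.0617]
eef_rot: [0.0, 0.809, -0.588, 0.0]
force: [0.5, -0.5, -0.1]
width: 0.308
```

```bash
bash wl.sh wrist w13 rod_rest; python3 hand.py w13 -.04 -.015 .004
python3 - <<'E'
from h import *
plan([.393,-.284,.0145],-71.7)
p=pickle.load(open('w13.pkl','rb')); X,u,v=pts(p)
a=np.radians(18.3); c=np.array([.393,-.284]); D=X[:,:2]-c
al=D@[np.cos(a),np.sin(a)]; ac=D@[-np.sin(a),np.cos(a)]
m=(abs(ac)<.04)&(al>.045)&(al<.08)&(X[:,2]>.034)&(X[:,2]<.044)
print('board',al[m].min(),al[m].max(),ac[m].min(),ac[m].max(),m.sum(), np.percentile(al[m],[2,98]),np.percentile(ac[m],[1,99]))
E
```

```text
clock 20.68 pos [ 0.393 -0.285  0.062] yaw -72.01 w 0.309 F [ 0.6  1.  -0.5] j7 -0.04
  t(mm) [-237.8 -189.9 -188.2] r [-0.04 -0.06  0.  ] az 0.0
rod_rest 0.95 [258.4, 122.9, 102.1, 200.6] c [ 0.4131 -0.2764] 82.036 59.77 17.583 0.021 5994.0 [34 54 83]
(array([   0,    0,   10, 3068,   76,   72,   58,   63]), array([-0.045, -0.04 , -0.035, -0.03 , -0.025, -0.02 , -0.015, -0.01 ,
       -0.005]))
tool xy [ 0.     -0.0028] [ 85.29   7.98 -90.  ] ztop -0.0285 n 3226
tilt [ 0.023 -0.025 -0.028]
clock 20.73 pos [ 0.3932 -0.285   0.062 ] yaw -72.0 w 0.308 F [ 1.1  0.  -1.5] j7 -0.04
  t(mm) [-1.1 -0.1 47.5] r [-0.06 -0.08 -0.3 ] az -35.9
board 0.05350914916414686 0.062176896453765375 -0.025937386660798065 0.027784526096002883 1685 [0.05399322 0.06200603] [-0.02532365  0.02718098]
```

View pics/w13.png

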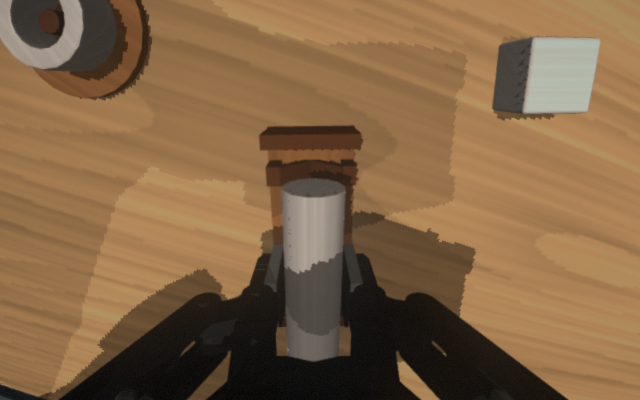

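jog_arm --series '[{"tx": -0.0018, "ty": 0.001, "tz": 0.015, "rx": 0, "ry": 0, "rz": 0, "fingers": 0.01}, {"tx": -0.0018, "ty": 0.001, "tz": 0.03, "rx": 0, "ry": 0, "rz": 0, "fingers": 0.01}, {"tx": -0.0018, "ty": 0.001, "tz": 0.042, "rx": 0, "ry": 0, "rz": 0, "fingers": 0.01}, {"tx": -0.0018, "ty": 0.001, "tz": 0.048, "rx": 0, "ry": 0, "rz": 0, "fingers": 0.01}, {"tx": -0.0018, "ty": 0.001, "tz": 0.048, "rx": 0, "ry": 0, "rz": 0, "fingers": 0.01}]'

```text
clock: 21.35
tool_pos: [0.3914, -0.2841, 0.0129]
eef_rot: [0.0, 0.809, -0.588, 0.001]
force: [0.4, -2.1, 0.4]
width: 0.308
```

jog_arm --series '[{"tx": 0, "ty": 0, "tz": 0, "rx": 0, "ry": 0, "rz": 0, "fingers": 0.05}, {"tx": 0, "ty": 0, "tz": 0, "rx": 0, "ry": 0, "rz": 0, "fingers": 0.05}, {"tx": 0, "ty": 0, "tz": 0, "rx": 0, "ry": 0, "rz": 0, "fingers": 0.05}, {"tx": 0, "ty": 0, "tz": -0.03, "rx": 0, "ry": 0, "rz": 0, "fingers": 0.05}, {"tx": 0, "ty": 0, "tz": -0.07, "rx": 0, "ry": 0, "rz": 0, "fingers": 0.07}, {"tx": 0, "ty": 0, "tz": -0.12, "rx": 0, "ry": 0, "rz": 0, "fingers": 0.0854}, {"tx": 0, "ty": 0, "tz": -0.15, "rx": 0, "ry": 0, "rz": 0, "fingers": 0.0854}, {"tx": 0, "ty": 0, "tz": -0.15, "rx": 0, "ry": 0, "rz": 0, "fingers": 0.0854}]'

```text
clock: 22.35
tool_pos: [0.3921, -0.2835, 0.1648]
eef_rot: [-0.0, 0.809, -0.588, 0.002]
force: [-0.1, 0.7, -0.8]
width: 1.001
```

```bash
bash wl.sh wrist w14 rod_rest rod block
python3 - <<'E'
from h import *
plan([.5245,-.382,.11],20)
plan([.5245,-.382,.11],-70)
E
```

```text
clock 22.4 pos [ 0.3916 -0.2829  0.1635] yaw -71.96 w 0.995 F [ 0.8 -0.7 -0.1] j7 -0.19
  t(mm) [-235.3 -190.8  -86.4] r [-0.09 -0.05  0.  ] az 0.0
rod_rest 0.75 [281.2, 112.9, 62.7, 136.2] c [ 0.3883 -0.2851] 134.679 56.45 19.946 0.02 4159.0 [36 57 87]
rod 0.81 [298.4, 132.9, 28.5, 99.9] c [ 0.3918 -0.2831] 89.442 24.712 18.821 0.039 2428.0 [118 129 138]
block 0.86 [435.0, 50.4, 63.6, 53.0] c [ 0.5235 -0.3826] 40.769 39.221 -69.092 0.033 2231.0 [140 151 150]
clock 22.55 pos [ 0.3907 -0.2825  0.1621] yaw -71.99 w 1.001 F [-0.2  0.2 -0.6] j7 -0.19
  t(mm) [136.1 -96.5  51.8] r [-2.000e-02  1.000e-01 -9.199e+01] az -36.1
clock 22.55 pos [ 0.3907 -0.2825  0.1621] yaw -71.99 w 1.001 F [-0.2  0.2 -0.6] j7 -0.19
  t(mm) [136.1 -96.5  51.8] r [ 0.06  0.08 -1.99] az -36.1
```

View pics/w14.png

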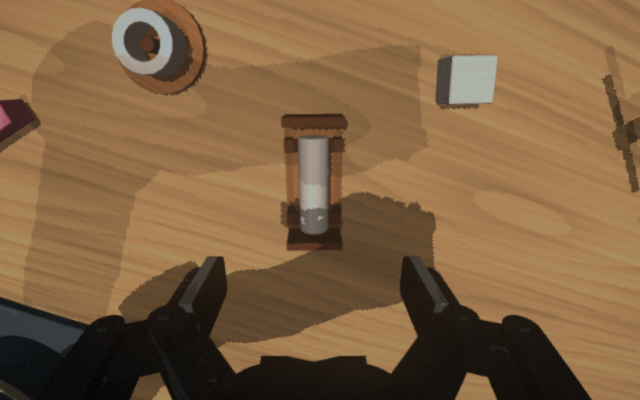

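jog_arm --series '[{"tx": 0.04, "ty": -0.028, "tz": 0, "rx": 0, "ry": 0, "rz": 0, "fingers": 0.0854}, {"tx": 0.085, "ty": -0.06, "tz": 0, "rx": 0, "ry": 0, "rz": -1, "fingers": 0.0854}, {"tx": 0.12, "ty": -0.085, "tz": 0.02, "rx": 0, "ry": 0, "rz": -2, "fingers": 0.0854}, {"tx": 0.136, "ty": -0.096, "tz": 0.04, "rx": 0, "ry": 0, "rz": -2, "fingers": 0.0854}, {"tx": 0.136, "ty": -0.096, "tz": 0.052, "rx": 0, "ry": 0, "rz": -2, "fingers": 0.0854}, {"tx": 0.136, "ty": -0.096, "tz": 0.052, "rx": 0, "ry": 0, "rz": -2, "fingers": 0.0854}, {"tx": 0.136, "ty": -0.096, "tz": 0.052, "rx": 0, "ry": 0, "rz": -2, "fingers": 0.0854}]'

```text
clock: 23.42
tool_pos: [0.5239, -0.3826, 0.1115]
eef_rot: [-0.0, 0.819, -0.574, 0.0]
force: [0.5, 0.4, 0.5]
width: 1.0
```

```bash
bash wl.sh wrist w15 block
python3 - <<'E'
from h import *
plan([.5235,-.3825,.006],-70)
E
```

```text
clock 23.48 pos [ 0.5242 -0.3826  0.1118] yaw -70.01 w 0.997 F [ 0.1 -0.1  0.3] j7 -0.15
  t(mm) [-367.8 -108.1 -138.3] r [-0.04 -0.03  0.  ] az 0.0
block 0.9 [285.0, 170.5, 55.6, 58.9] c [ 0.524  -0.3828] 39.914 39.609 -69.128 0.033 2492.0 [128 139 148]
clock 23.52 pos [ 0.5244 -0.3826  0.1119] yaw -70.0 w 1.002 F [ 0.6 -0.3 -0.8] j7 -0.15
  t(mm) [ -0.5   0.9 105.9] r [-0.05 -0.04 -0.  ] az -36.2
```

View pics/w15.png

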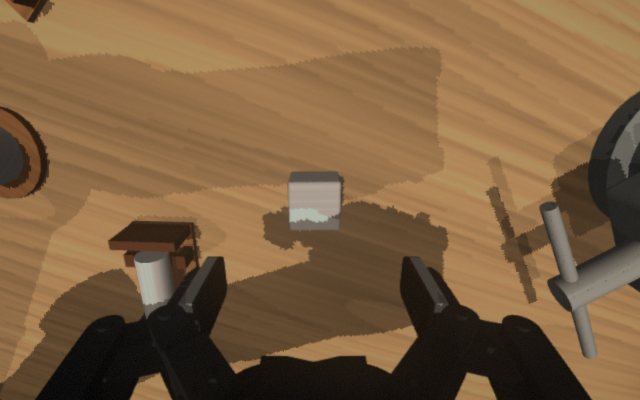

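jog_arm --series '[{"tx": -0.0003, "ty": 0.0003, "tz": 0.05, "rx": 0, "ry": 0, "rz": 0, "fingers": 0.0854}, {"tx": -0.0003, "ty": 0.0003, "tz": 0.09, "rx": 0, "ry": 0, "rz": 0, "fingers": 0.0854}, {"tx": -0.0003, "ty": 0.0003, "tz": 0.106, "rx": 0, "ry": 0, "rz": 0, "fingers": 0.0854}, {"tx": -0.0003, "ty": 0.0003, "tz": 0.106, "rx": 0, "ry": 0, "rz": 0, "fingers": 0.0854}, {"tx": -0.0003, "ty": 0.0003, "tz": 0.106, "rx": 0, "ry": 0, "rz": 0, "fingers": 0.02}, {"tx": -0.0003, "ty": 0.0003, "tz": 0.106, "rx": 0, "ry": 0, "rz": 0, "fingers": 0.02}, {"tx": -0.0003, "ty": 0.0003, "tz": 0.106, "rx": 0, "ry": 0, "rz": 0, "fingers": 0.02}, {"tx": -0.0003, "ty": 0.0003, "tz": 0.106, "rx": 0, "ry": 0, "rz": 0, "fingers": 0.02}]'

```text
clock: 24.52
tool_pos: [0.5247, -0.3831, 0.0063]
eef_rot: [-0.0, 0.819, -0.574, 0.001]
force: [-0.2, 1.2, 7.0]
width: 0.461
```

jog_arm --series '[{"tx": 0, "ty": 0, "tz": 0, "rx": 0, "ry": 0, "rz": 0, "fingers": 0.02}, {"tx": 0, "ty": 0, "tz": -0.03, "rx": 0, "ry": 0, "rz": 0, "fingers": 0.02}, {"tx": 0, "ty": 0, "tz": -0.07, "rx": 0, "ry": 0, "rz": 0, "fingers": 0.02}, {"tx": 0, "ty": 0, "tz": -0.13, "rx": 0, "ry": 0, "rz": 0, "fingers": 0.02}, {"tx": 0, "ty": 0, "tz": -0.16, "rx": 0, "ry": 0, "rz": 0, "fingers": 0.02}]'

```text
clock: 25.15
tool_pos: [0.5245, -0.3836, 0.1687]
eef_rot: [0.0, 0.819, -0.574, 0.002]
force: [0.3, -1.4, -0.3]
width: 0.461
```

Run:
```python
from h import *
s=robot.state(); print(s['width'])
plan([.53,.30,.165],5)
```

```text
0.46118374265967943
clock 25.15 pos [ 0.5245 -0.3836  0.1687] yaw -70.02 w 0.461 F [ 0.3 -1.4 -0.3] j7 -0.19
  t(mm) [-640.6 -238.8    2. ] r [ 3.000e-02 -2.400e-01 -7.502e+01] az 29.5
```

jog_arm --series '[{"tx": -0.02, "ty": -0.0075, "tz": 0, "rx": 0, "ry": 0, "rz": -3, "fingers": 0.02}, {"tx": -0.06, "ty": -0.0225, "tz": 0, "rx": 0, "ry": 0, "rz": -8, "fingers": 0.02}, {"tx": -0.11, "ty": -0.041, "tz": 0, "rx": 0, "ry": 0, "rz": -14, "fingers": 0.02}, {"tx": -0.16, "ty": -0.06, "tz": 0, "rx": 0, "ry": 0, "rz": -20, "fingers": 0.02}, {"tx": -0.21, "ty": -0.078, "tz": 0, "rx": 0, "ry": 0, "rz": -26, "fingers": 0.02}, {"tx": -0.26, "ty": -0.097, "tz": 0, "rx": 0, "ry": 0, "rz": -32, "fingers": 0.02}, {"tx": -0.31, "ty": -0.116, "tz": 0, "rx": 0, "ry": 0, "rz": -38, "fingers": 0.02}, {"tx": -0.36, "ty": -0.134, "tz": 0, "rx": 0, "ry": 0, "rz": -44, "fingers": 0.02}]'

```text
clock: 26.15
tool_pos: [0.5255, 0.0045, 0.1642]
eef_rot: [-0.0, 0.975, -0.222, -0.001]
force: [0.6, -0.0, -1.5]
width: 0.461
```

Run:
```python
from h import *
plan([.535,.33,.165],5)
```

```text
clock 26.15 pos [0.5255 0.0045 0.1642] yaw -25.65 w 0.461 F [ 0.6 -0.  -1.5] j7 -0.16
  t(mm) [-132.4 -297.5   -0.7] r [-1.000e-02  9.000e-02 -3.065e+01] az 31.7
```

jog_arm --series '[{"tx": -0.018, "ty": -0.04, "tz": 0, "rx": 0, "ry": 0, "rz": -5, "fingers": 0.02}, {"tx": -0.038, "ty": -0.085, "tz": 0, "rx": 0, "ry": 0, "rz": -10, "fingers": 0.02}, {"tx": -0.06, "ty": -0.135, "tz": 0, "rx": 0, "ry": 0, "rz": -15, "fingers": 0.02}, {"tx": -0.083, "ty": -0.185, "tz": 0, "rx": 0, "ry": 0, "rz": -20, "fingers": 0.02}, {"tx": -0.105, "ty": -0.235, "tz": 0, "rx": 0, "ry": 0, "rz": -25, "fingers": 0.02}, {"tx": -0.122, "ty": -0.275, "tz": 0, "rx": 0, "ry": 0, "rz": -29, "fingers": 0.02}, {"tx": -0.132, "ty": -0.297, "tz": 0, "rx": 0, "ry": 0, "rz": -30.6, "fingers": 0.02}, {"tx": -0.132, "ty": -0.297, "tz": 0, "rx": 0, "ry": 0, "rz": -30.6, "fingers": 0.02}]'

```text
clock: 27.15
tool_pos: [0.5371, 0.3279, 0.1639]
eef_rot: [0.0, 0.999, 0.042, -0.001]
force: [0.1, -1.4, -0.7]
width: 0.456
```

jog_arm --series '[{"tx": 0, "ty": 0, "tz": 0, "rx": 0, "ry": 0, "rz": 0, "fingers": 0.02}, {"tx": 0, "ty": 0, "tz": 0, "rx": 0, "ry": 0, "rz": 0, "fingers": 0.02}]'

```text
clock: 27.4
tool_pos: [0.5387, 0.3245, 0.1651]
eef_rot: [0.0, 0.999, 0.039, -0.0]
force: [0.1, 0.1, -1.2]
width: 0.459
```

```bash
bash wl.sh wrist w16 square_nest; python3 hand.py w16 -.035 -.02 .019
python3 - <<'E'
from h import *
plan([.538,.397,.08],5)
E
```

```text
clock 27.45 pos [0.5387 0.3248 0.1651] yaw 4.47 w 0.459 F [-0.1  0.9 -0.5] j7 -0.26
  t(mm) [-63.9 320.8 -84.7] r [ 0.02 -0.   -0.  ] az 0.0
square_nest 0.55 [271.3, 55.1, 91.7, 90.2] c [0.5367 0.396 ] 82.729 80.617 -89.398 0.007 7403.0 [ 54  92 141]
(array([   0,  107,   97, 6469,  494,  443,  399,  342]), array([-0.045, -0.04 , -0.035, -0.03 , -0.025, -0.02 , -0.015, -0.01 ,
       -0.005]))
tool xy [0.    0.001] [41.19 37.96 90.  ] ztop -0.0272 n 7060
tilt [ 0.012 -0.046 -0.027]
clock 27.5 pos [0.5387 0.3251 0.1652] yaw 4.49 w 0.462 F [-0.1 -0.1 -0.3] j7 -0.26
  t(mm) [  4.9 -71.8  85.1] r [ 0.01 -0.01 -0.51] az 36.4
```

View pics/w16.png

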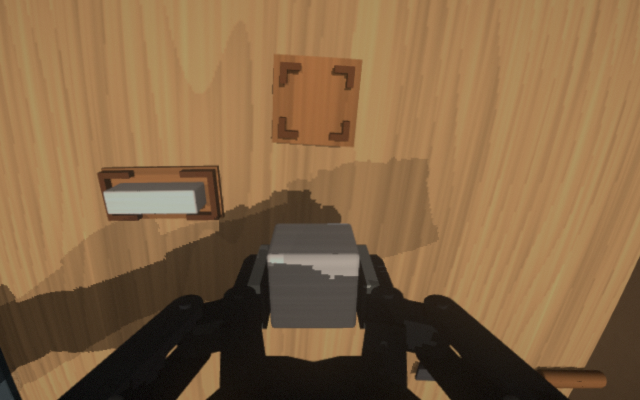

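Run:
```python
from h import *
p=pickle.load(open('w16.pkl','rb')); X,u,v=pts(p); s,t,R=tool(); L=(X-t)@R
m=(abs(L[:,0])<.017)&(abs(L[:,1])<.025)&(L[:,2]<-.02)&(L[:,2]>-.035); Y=L[m]
for i in range(5):
    A=np.c_[Y[:,:2],np.ones(len(Y))]; c=np.linalg.lstsq(A,Y[:,2],rcond=None)[0]; r=Y[:,2]-A@c; Y=Y[abs(r)<max(.0015,1.5*r.std())]
print(c,len(Y),Y[:,1].min(),Y[:,1].max(),r.std())
plan([.5367,.396,.08],0.8)
```

```text
[ 0.00137057 -0.00811288 -0.02721662] 5644 -0.019641419858421192 0.021154149078836174 0.0005371498913882315
clock 27.5 pos [0.5387 0.3251 0.1652] yaw 4.49 w 0.462 F [-0.1 -0.1 -0.3] j7 -0.26
  t(mm) [  3.5 -70.9  85.1] r [ 0.01 -0.01  3.69] az 36.4
```

jog_arm --series '[{"tx": 0.001, "ty": -0.03, "tz": 0.03, "rx": 0, "ry": 0, "rz": 2, "fingers": 0.02}, {"tx": 0.003, "ty": -0.06, "tz": 0.065, "rx": 0, "ry": 0, "rz": 3.7, "fingers": 0.02}, {"tx": 0.0035, "ty": -0.0715, "tz": 0.09, "rx": 0, "ry": 0, "rz": 3.7, "fingers": 0.02}, {"tx": 0.0035, "ty": -0.0715, "tz": 0.09, "rx": 0, "ry": 0, "rz": 3.7, "fingers": 0.02}, {"tx": 0.0035, "ty": -0.0715, "tz": 0.09, "rx": 0, "ry": 0, "rz": 3.7, "fingers": 0.02}, {"tx": 0.0035, "ty": -0.0715, "tz": 0.09, "rx": 0, "ry": 0, "rz": 3.7, "fingers": 0.02}]'

```text
clock: 28.25
tool_pos: [0.5374, 0.3969, 0.0766]
eef_rot: [-0.0, 1.0, 0.007, 0.001]
force: [0.0, 0.5, -1.2]
width: 0.461
```

```bash
bash wl.sh wrist w17 square_nest
python3 - <<'E'
from h import *
plan([.5367,.397,.0135],0.8)
E
```

```text
clock 28.3 pos [0.5371 0.3972 0.0765] yaw 0.83 w 0.461 F [-0.3  1.  -1.1] j7 -0.37
  t(mm) [ -42.6  396.4 -174. ] r [-0.05 -0.1   0.  ] az 0.0
square_nest 0.73 [250.2, 154.8, 117.9, 88.3] c [0.5365 0.4031] 80.542 68.629 0.791 0.007 7656.0 [ 42  71 109]
clock 28.35 pos [0.5369 0.3974 0.0762] yaw 0.85 w 0.462 F [ 0.3 -0.1 -0.8] j7 -0.37
  t(mm) [-0.3  0.4 62.7] r [-0.05 -0.08  0.05] az 36.5
```

View pics/w17.png

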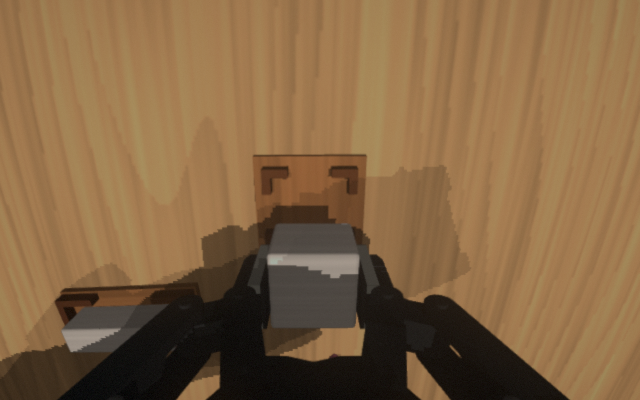

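jog_arm --series '[{"tx": -0.0003, "ty": 0.0002, "tz": 0.025, "rx": 0, "ry": 0, "rz": 0, "fingers": 0.02}, {"tx": -0.0003, "ty": 0.0002, "tz": 0.045, "rx": 0, "ry": 0, "rz": 0, "fingers": 0.02}, {"tx": -0.0003, "ty": 0.0002, "tz": 0.056, "rx": 0, "ry": 0, "rz": 0, "fingers": 0.02}, {"tx": -0.0003, "ty": 0.0002, "tz": 0.0625, "rx": 0, "ry": 0, "rz": 0, "fingers": 0.02}, {"tx": -0.0003, "ty": 0.0002, "tz": 0.0625, "rx": 0, "ry": 0, "rz": 0, "fingers": 0.02}, {"tx": -0.0003, "ty": 0.0002, "tz": 0.0625, "rx": 0, "ry": 0, "rz": 0, "fingers": 0.06}, {"tx": -0.0003, "ty": 0.0002, "tz": 0.0625, "rx": 0, "ry": 0, "rz": 0, "fingers": 0.06}, {"tx": -0.0003, "ty": 0.0002, "tz": 0.0625, "rx": 0, "ry": 0, "rz": 0, "fingers": 0.06}]'

```text
clock: 29.35
tool_pos: [0.536, 0.3978, 0.0126]
eef_rot: [-0.0, 1.0, 0.008, 0.0]
force: [0.1, 0.4, 0.1]
width: 0.701
```

jog_arm --series '[{"tx": 0, "ty": 0, "tz": -0.03, "rx": 0, "ry": 0, "rz": 0, "fingers": 0.06}, {"tx": 0, "ty": 0, "tz": -0.07, "rx": 0, "ry": 0, "rz": 0, "fingers": 0.0854}, {"tx": 0, "ty": 0, "tz": -0.12, "rx": 0, "ry": 0, "rz": 0, "fingers": 0.0854}, {"tx": 0, "ty": 0.01, "tz": -0.18, "rx": 0, "ry": 0, "rz": 0, "fingers": 0.0854}, {"tx": 0, "ty": 0.02, "tz": -0.2, "rx": 0, "ry": 0, "rz": 0, "fingers": 0.0854}, {"tx": 0, "ty": 0.02, "tz": -0.2, "rx": 0, "ry": 0, "rz": 0, "fingers": 0.0854}, {"tx": 0, "ty": 0.02, "tz": -0.2, "rx": 0, "ry": 0, "rz": 0, "fingers": 0.0854}]'

```text
clock: 30.22
tool_pos: [0.5352, 0.3779, 0.2109]
eef_rot: [0.0, 1.0, 0.008, -0.001]
force: [-0.5, 0.7, -0.4]
width: 0.999
```

```bash
bash wl.sh wrist w18 square_nest block bar slot_nest; bash wl.sh top t18 rod collar rod_rest post_nest block bar; bash wl.sh side s18 block rod collar bar
```

```text
clock 30.27 pos [0.5351 0.3779 0.2106] yaw 0.93 w 0.998 F [ 0.2 -0.1 -0.1] j7 -0.4
  t(mm) [-41.4 377.3 -38.8] r [0.08 0.15 0.  ] az 0.0
square_nest 0.8 [275.7, 113.0, 75.5, 70.6] c [0.536  0.3971] 79.238 78.692 0.514 0.008 3016.0 [ 47  77 116]
block 0.87 [293.6, 133.2, 40.4, 43.0] c [0.5365 0.397 ] 39.757 39.345 1.421 0.04 1469.0 [151 159 156]
bar 0.95 [144.0, 215.0, 83.0, 33.6] c [0.3867 0.2965] 89.071 24.877 5.351 0.034 1681.0 [117 127 128]
bar 0.78 [286.7, 263.0, 61.6, 58.6] c [0.5415 0.2131] 87.406 24.818 53.005 0.029 1165.0 [ 87  81 130]
bar 0.58 [149.2, 371.4, 15.5, 10.5] c [0.3148 0.063 ] 18.047 9.886 -74.814 0.029 42.0 [106  96 151]
slot_nest 0.83 [136.6, 205.4, 103.8, 50.1] c [0.3859 0.2914] 122.288 64.814 5.416 0.009 2029.0 [36 57 85]
clock 30.52 pos [0.5359 0.3778 0.2115] yaw 0.91 w 1.0 F [-0.8  0.5  0.5] j7 -0.4
  t(mm) [-41.9 377.2 -38.1] r [0.05 0.06 0.  ] az 0.0
rod 0.93 [432.7, 222.3, 22.7, 37.8] c [ 0.3938 -0.283 ] 88.514 26.537 20.275 0.039 367.0 [181 193 197]
collar 0.57 [363.7, 199.8, 22.6, 21.9] c [ 0.4679 -0.1116] 49.299 48.269 -32.566 0.037 230.0 [186 190 188]
[... 850 characters left out ...]
5 142]
rod 0.64 [330.1, 304.3, 39.1, 40.1] c [ 0.3913 -0.2841] 90.752 23.688 18.952 0.039 477.0 [156 165 171]
collar 0.89 [325.0, 235.3, 23.7, 26.0] c [ 0.4646 -0.1149] 46.21 45.006 -33.13 0.035 257.0 [132 141 147]
collar 0.57 [245.2, 118.2, 32.2, 18.5] c [0. 0.] 0.0 0.0 0.0 nan 0.0 [ 52  84 120]
bar 0.87 [287.6, 143.4, 11.4, 26.4] c [0.5375 0.2074] 88.843 21.227 51.59 0.029 174.0 [116 113 161]
bar 0.86 [216.7, 147.3, 28.8, 25.6] c [0.3841 0.2928] 88.069 23.115 6.103 0.033 226.0 [120 129 136]
bar 0.71 [237.7, 215.5, 40.1, 21.4] c [0.3403 0.0454] 89.747 24.771 -46.247 0.03 308.0 [116 112 159]
bar 0.62 [327.3, 186.4, 37.1, 23.1] c [0.5781 0.0031] 85.696 23.531 -61.388 0.028 227.0 [116  80  75]
```

View pics/w18.png

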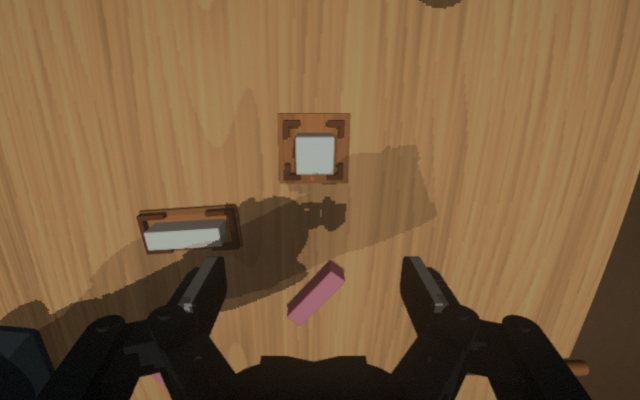

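View pics/t18.png

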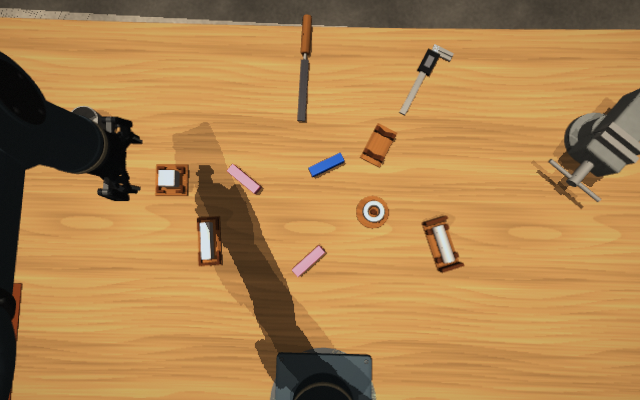

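View pics/s18.png

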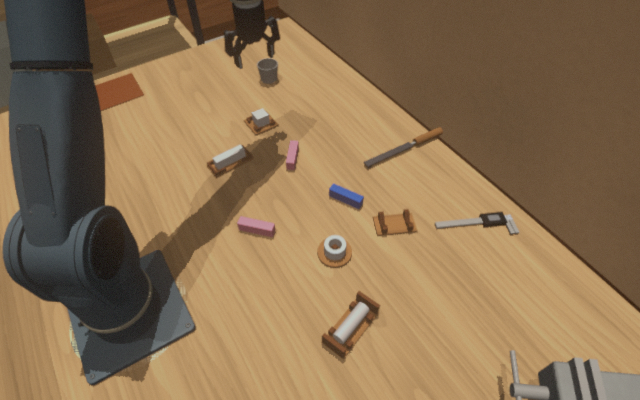

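```bash
python3 -c "
from h import *
print(robot.state()['clock'], robot.finish_job())"
```

```text
the job is handed in; nothing more can be done
31.075 None
```

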